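# Seal the dry parts box

## Task

Seal up the grey parts box with the blue lid: an aluminium valve block stands in the way under one of its orange clips, so stand it upright in the white tray, then flip all four clips fully down against the sides of the box. Only when all four are down, push the red end of the rocker vent on the lid so that it snaps over to shut. Leave all the other things where they are.

Things in the scene. Friction and masses are not known exactly. Their poses are not given: they have to be found in the camera images.
- box: grey parts box, fixed to the bench, 140 (its x) x 180 (its y) x 104 mm high with its blue lid (148 x 188 mm, from 86 to 104 mm height). Origin: centre of the underside, z up. The four orange clips are at the middles of its four sides: near (-x side), far (+x), left (+y), right (-y). A black rocker housing 40 x 76 x 10 mm is in the middle of the lid
- clip_near (a joint): clip on the box's -x side: angle in rad, 0 = hanging fully down flat against the side, 1.57 = sticking straight out level, up to 2.3 = raised (stop). A plate 36 mm wide, 5 mm thick, reaching 40 mm from its hinge, with a 5 mm outward lip at its end (closed, the lip stands 8 mm outside the hinge axis); light (about 1 N at its end moves it) and stays wherever it is left. Can be pushed down from above, and then inwards from outside
- clip_far (a joint): the same for the clip on the box's +x side
- clip_left (a joint): the same for the clip on the box's +y side
- clip_right (a joint): the same for the clip on the box's -y side
- hinge_near (a point): middle of the hinge axis of clip_near: 97 mm above the bench, 78 mm out from the box's centre along -x. Axes as the box's
- hinge_far (a point): the same for clip_far, 78 mm out along the box's +x
- hinge_left (a point): the same for clip_left, 98 mm out along the box's +y
- hinge_right (a point): the same for clip_right, 98 mm out along the box's -y
- vent (a joint): rocker vent on the lid, a plate 30 mm (box x) x 64 mm (box y) x 6 mm that see-saws about the box's x axis: -0.25 = open (red end up, at the start), +0.25 = shut (red end pressed down, white end up). A spring throws it to whichever end is nearer; about 3 N on the red end takes it over the centre
- vent_red (a point): point on top of the red end of the rocker (box -y end), 26 mm from its axis; about 128 mm above the bench when up, 13 mm lower when down
- block: loose aluminium valve block, 46 x 46 x 83 mm high, 0.3 to 0.55 kg, standing upright 24 mm off one of the box's four sides with its faces nearly parallel to the box's. Origin: centre of the underside, z up. The raised clip of that side overhangs it by up to 24 mm (10 mm or more above it), so it must be drawn outwards, away from the box, some 35 mm before it is lifted
- tray: white open tray fixed to the bench, 170 (its x) x 120 (its y) x 30 mm high outside, walls 4 mm, floor about 4 mm thick. Origin: centre of the underside. It stands to the left or to the right of the box. The half towards its +x holds the brass elbow, the half towards its -x is empty
- elbow: loose brass elbow fitting in the tray, 26 x 26 mm, 36 mm high, origin under its centre; leave it
- flange: loose steel flange, 48 mm diameter, 26 mm high, by one side of the box; origin under its centre; leave it
- bearing: loose dark steel bearing ring, 46 mm diameter, 16 mm high, by one side of the box; origin under its centre; leave it
- plug: loose brass plug, 34 mm diameter, 30 mm high, by one side of the box; origin under its centre; leave it
- valvebox: green control box fixed to the bench on the other side from the tray, 150 x 120 x 108 mm high, origin under its centre
- pot: loose white cup, 72 mm diameter, 85 mm high, behind the box; leave it
- oil: loose yellow bottle, 60 mm diameter, 120 mm high, behind the box; leave it
- wrench: loose steel wrench, 170 mm long, lying at the left; leave it
Not all that is in view belongs to the job. Leave any purple look-alike of the box alone.

How it is judged:
By the outcome, as a careful person would: the job done as asked, in the order asked, and still so for the second after the job is handed in, with the robot touching nothing.
It also fails if it takes over 72 s, if anything falls off the work surface, if the arm or the gripper's body presses on something with over 40 N, if the wrist force passes 120 N, or if a joint passes its speed limit or range.

## Robot

A 7-joint arm with a two-finger parallel gripper is mounted at the origin on the work surface. World frame = base frame: x ahead of the robot, y to its left, z up, the work surface at z = 0. Lengths are in m, angles in rad, forces in N, time in s.
With the tool pointing down it reaches from about 0.425 to 0.875 m from the base axis. Payload 4.7 kg.
Tool frame: the origin (TCP) lies midway between the tips of the shut fingers; the grasp point (between the pads) lies 19 mm behind it; z points along the fingers, y is the direction in which the jaws open and shut (so a half turn about z gives the same grasp; the last joint's range is limited). The gripper opens to 87 mm and grips with 3 to 60 N. Pads are 19 mm wide; open, the fingers measure 117 mm over their backs; the gripper's body (75 mm by 190 mm) begins 51 mm behind the grasp point.
Start: joints at [1.228, 0.321, -0.07, 1.45, 0.023, 1.371, -0.057], TCP at [0.227, -0.609, 0.187] pointing down, gripper open.
Joint ranges: [-2.86, 2.86], [-0.3, 2.09], [-1.38, 1.24], [0.06, 2.45], [-1.56, 4.7], [0.09, 2.05], [-2.69, 2.69]. Speed limits (rad/s): [2.57, 2.57, 3.14, 3.14, 3.14, 3.14, 3.14].

## Interface

Orientations are given as a rotation vector (axis times angle).
In Python, from bench import monitor, eyes, order gives the robot as it stands. The module is installed in compiled form; this text tells all that it offers.
- The arm moves only by the shell command python3 -m pendant 'ROWS' [FORCE]. ROWS is JSON, a list of rows, each a list of 3 entries, a list of its own where there are three numbers: the turn, a rotation vector about the tool's x, y, z in degrees, then the shift along the tool's x, y, z in m, then the gripper command: -1 is fully open, 1 is shut, values between are in proportion. In form: [[[rx, ry, rz], [tx, ty, tz], hand], ...]. A call has 1 to 8 rows; each row shifts and turns the commanded pose from where the row before left it, along the tool's axes as they then stand; what a row does not reach is not made up. A row lasts 1/8 s, in which the tool goes at most 62.5 mm and 10.7 degrees, less where a joint would pass 70% of its speed; a pose out of reach is approached as far as the arm can. A call is refused whole if a number of a shift passes 0.0625 or a number of a turn 10.7, either way. A call with a gripper value outside its range is refused whole. The fingers move at their own pace and stop on an object; FORCE is the grip in N (left out, the last holds). Time passes only in rows, so rows that do not move let the fingers close. It gives the time, the measured TCP pose, the force and the opening at its end, in the units of the state.
- monitor.get_state(): the state, without advancing time (a new reading comes with each control period).
- eyes.get_image(name): name is "side" or "top" or "wrist"; returns a dict with "color" (400x640x3 uint8, red, green, blue), "range_z" (400x640 float32, m along the optical axis (not along the pixel's ray), 0 where there is no reading), "fx", "fy", "cx", "cy" (pixels), "world_to_cam" (4x4, takes a point from world to camera coordinates). Camera axes: x right, y up, looking along -z (the intrinsics and any distortion apply to the point x, -y, -z); pixel columns grow to the right and rows downward; lengths in m; the calibration is good to about 2 mm. The wrist camera is an equidistant fisheye: a pixel r from the principal point sees the ray r / f radians off the axis. A picture is of the moment at which its call begins.
- order.close_job(): hands the job in, once; it reports no verdict.
The state is a dict: "time": time; "joint_positions": joint angles; "qd": joint speeds; "joint_torque": joint torques, N m; "position": TCP position; "tool_rot": TCP orientation; "ft_force": force on the tool from outside, world axes, zero at the start; "torque": the same for the moment, N m; "grip_width": opening from 0.0 (shut) to 1.0 (fully open).
Only numpy, scipy, OpenCV 4.12 (cv2) and the standard library are available. Lean on these libraries where they do the work, as an engineer would, in place of code of your own. Each camera call takes 0.05 s, during which the arm holds its last target.

## Working session

There is one attempt and no reset: what is moved stays moved. The work goes in short steps, Python scripts to look and compute and a shell command to move; the robot and the scene stay as the last step left them, time stands still between calls to the robot, and variables do not carry over. Pictures are saved under pics/ and viewed, and the job is handed in when it is done.

```bash
mkdir -p pics; ls; cat > h.py <<'E'
import numpy as np, cv2
from bench import monitor, eyes, order
def grab(n,save):
    d=eyes.get_image(n); cv2.imwrite(f'pics/{save}.png',d['color'][:,:,::-1]); np.savez(f'pics/{save}.npz',**{k:v for k,v in d.items()}); return d
E
python3 - <<'E'
from h import *
for n in ['top','side','wrist']:
    d=grab(n,n+'0'); print(n,d['fx'],d['fy'],d['cx'],d['cy'],[k for k in d]); print(np.round(d['world_to_cam'],4))
s=monitor.get_state(); print(s)
E
```

```text
pics
top 397.00469270967943 397.00469270967943 321.68634566856116 204.9333718320573 ['color', 'range_z', 'fx', 'fy', 'cx', 'cy', 'world_to_cam']
[[ 0.013  -0.9999  0.009   0.0245]
 [ 0.9845  0.0143  0.1751 -0.4809]
 [-0.1752  0.0066  0.9845 -1.2087]
 [ 0.      0.      0.      1.    ]]
side 388.7762841219345 388.7762841219345 317.7815182640161 200.21969124564984 ['color', 'range_z', 'fx', 'fy', 'cx', 'cy', 'world_to_cam']
[[-0.9779 -0.2081 -0.0212  0.4697]
 [ 0.1315 -0.6907  0.7111 -0.0917]
 [-0.1626  0.6926  0.7028 -1.1318]
 [ 0.      0.      0.      1.    ]]
wrist 309.70691628693146 309.70691628693146 327.81194068792087 198.85380371465138 ['color', 'range_z', 'fx', 'fy', 'cx', 'cy', 'world_to_cam']
[[ 0.3483 -0.9374 -0.0024 -0.6497]
 [ 0.9082  0.3381 -0.2465  0.03  ]
 [ 0.2319  0.0837  0.9691 -0.3911]
 [ 0.      0.      0.      1.    ]]
{'time': 0.15, 'joint_positions': array([ 1.22810614,  0.32166609, -0.07009436,  1.45140998,  0.0226272 ,
        1.37079307, -0.0569087 ]), 'qd': array([-1.08939234e-03, -4.26795544e-03,  5.47141097e-04, -1.87819598e-03,
        2.65689458e-04,  5.58412552e-04, -7.25208422e-05]), 'joint_torque': array([ 1.73141839e-04, -4.91793644e+01, -4.04523276e-01, -3.12878287e+01,
       -6.39804988e-02,  4.04607737e-02,  6.78831429e-05]), 'position': array([ 0.22680721, -0.60863727,  0.18619656]), 'tool_rot': array([-3.09030643e+00, -5.57267952e-01,  5.84291694e-04]), 'ft_force': array([-0.94555819,  0.26794042,  0.47585057]), 'torque': array([-0.03119543,  0.03908963, -0.02551327]), 'grip_width': 1.0006894302215434}
```

View pics/top0.png

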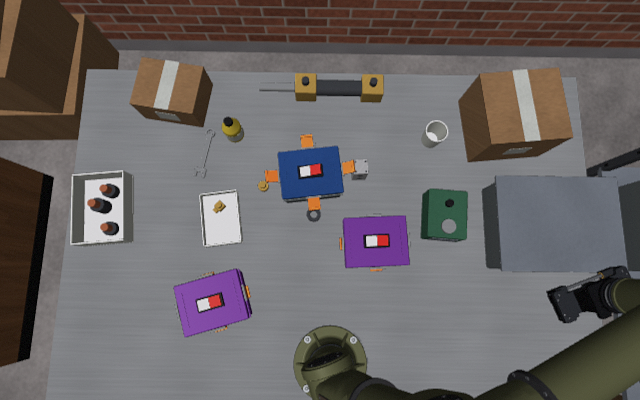

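View pics/side0.png

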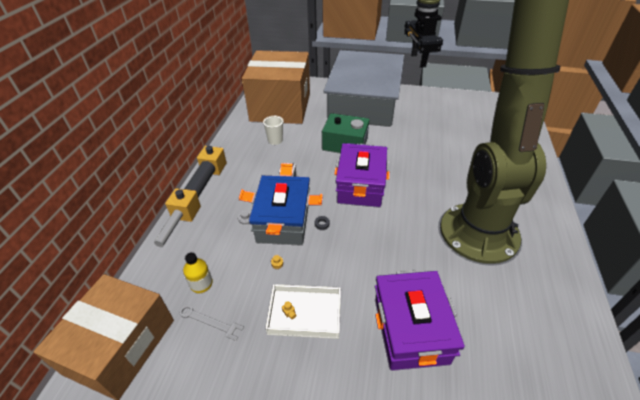

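View pics/wrist0.png

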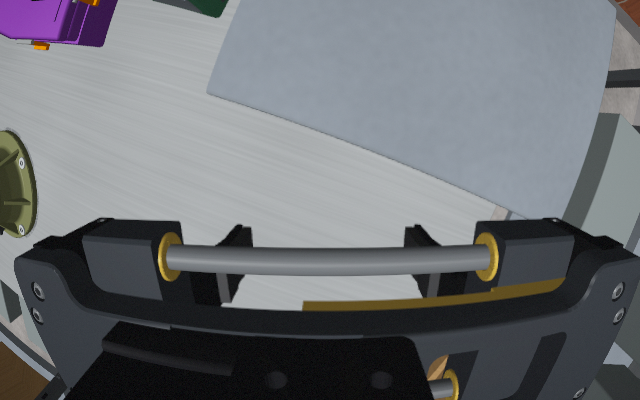

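The top view shows the blue-lidded box at (310,173) with the block at (361,168) on its -y (right) side. The tray is at (220,218) with the elbow at (219,206). The green control box is at (444,215), and two purple look-alikes are at (376,241) and (212,302). The side view agrees with this. Next I'll enlarge and measure.

```bash
cat >> h.py <<'E'
def load(s): return dict(np.load(f'pics/{s}.npz'))
def cam(d):
    W=d['world_to_cam']; R=W[:3,:3]; return R, -R.T@W[:3,3]
def ray(d,u,v):
    R,c=cam(d); r=np.array([(u-d['cx'])/d['fx'],-(v-d['cy'])/d['fy'],-1.0]); return c,R.T@r
def plane(d,u,v,z):
    c,r=ray(d,u,v); return c+r*(z-c[2])/r[2]
def cloud(d):
    R,c=cam(d); v,u=np.mgrid[0:400,0:640]; Z=d['range_z']
    P=np.stack([(u-d['cx'])/d['fx']*Z,-(v-d['cy'])/d['fy']*Z,-Z],-1); return P@R+c
def proj(d,p):
    W=d['world_to_cam']; q=W[:3,:3]@np.array(p)+W[:3,3]; return (d['cx']+d['fx']*q[0]/-q[2], d['cy']+d['fy']*q[1]/q[2])
E
python3 - <<'E'
from h import *
t=load('top0'); s=load('side0')
c=t['color'][115:255,190:400,::-1]; cv2.imwrite('pics/crop_t.png',cv2.resize(c,None,fx=3.8,fy=3.8,interpolation=cv2.INTER_CUBIC))
c=s['color'][140:290,210:400,::-1]; cv2.imwrite('pics/crop_s.png',cv2.resize(c,None,fx=4,fy=4,interpolation=cv2.INTER_CUBIC))
P=cloud(t); print('bench z',[round(float(P[v,u,2]),4) for u,v in [(280,260),(400,300),(260,120),(180,150)]])
hsv=cv2.cvtColor(t['color'],cv2.COLOR_RGB2HSV)
def comp(m,nm,minA=20):
    n,l,st,ce=cv2.connectedComponentsWithStats(m.astype(np.uint8))
    for i in range(1,n):
        if st[i,4]>=minA:
            q=P[l==i]; q=q[np.isfinite(q).all(1)]
            print(nm,st[i],np.round(ce[i],1),'med',np.round(np.median(q,0),3),'z95',np.round(np.percentile(q[:,2],95),3))
            yield l==i
H,S,V=cv2.split(hsv)
for m in comp((H>100)&(H<125)&(S>150)&(V>60),'blue',100):
    pass
for m in comp((H>5)&(H<18)&(S>200)&(V>180),'orange',10): pass
for m in comp(((H<4)|(H>176))&(S>200)&(V>150),'red',10): pass
for m in comp((H>18)&(H<26)&(S>120)&(V>120),'brass',10): pass
# lid top points: blue & z within
m=(H>100)&(H<125)&(S>150)&(np.abs(P[:,:,2]-0.104)<0.006)
q=P[m]; print('lid n',len(q),q[:,2].mean(), cv2.minAreaRect(q[:,:2].astype(np.float32)*1000))
E
```

```text
bench z [0.0001, 0.001, 0.0066, -0.0]
blue [ 278  147   66   52 2502] [310.1 172.6] med [0.565 0.068 0.104] z95 0.108
orange [266 171   2   7  10] [266.3 174.3] med [0.559 0.2   0.111] z95 0.113
orange [268 171  10  10  36] [274.1 175.2] med [0.563 0.175 0.102] z95 0.108
red [378 235  10  11  96] [382.4 239.9] med [ 0.365 -0.145  0.122] z95 0.126
brass [295  74  21  19 338] [305.   83.4] med [0.874 0.091 0.071] z95 0.075
brass [362  75  21  19 332] [371.9  84.5] med [ 0.873 -0.124  0.07 ] z95 0.075
brass [222 123  16  12 121] [228.9 129.3] med [0.71  0.325 0.085] z95 0.097
brass [258 181  10  10  69] [262.4 185.5] med [0.544 0.223 0.02 ] z95 0.033
brass [214 201  10  11  58] [218.1 206.4] med [0.472 0.359 0.027] z95 0.043
lid n 2430 0.10424100249658054 ((585.690673828125, 148.59695434570312), (382.86712646484375, 189.19932556152344), 78.81900024414062)
```

View pics/crop_t.png

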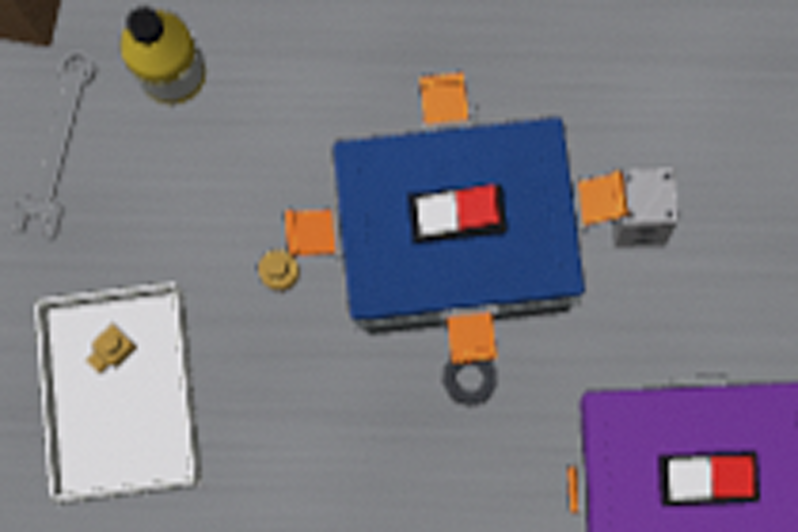

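View pics/crop_s.png

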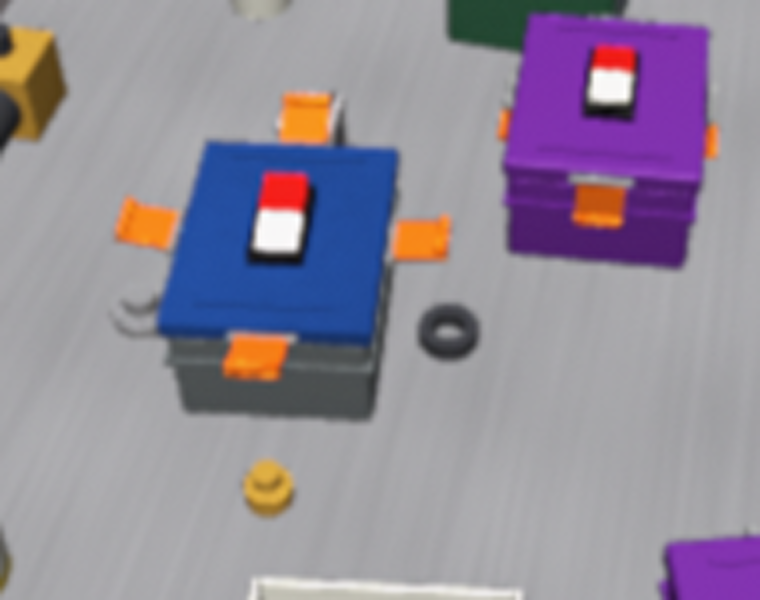

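```bash
cat > m1.py <<'E'
from h import *
def lidfit(d):
    P=cloud(d); H,S,V=cv2.split(cv2.cvtColor(d['color'],cv2.COLOR_RGB2HSV))
    m=((H>100)&(H<125)&(S>150)&(np.abs(P[:,:,2]-0.104)<0.010)).astype(np.uint8)
    n,l,st,ce=cv2.connectedComponentsWithStats(m); i=1+np.argmax(st[1:,4]); m=(l==i).astype(np.uint8)
    c=max(cv2.findContours(m,cv2.RETR_EXTERNAL,cv2.CHAIN_APPROX_NONE)[0],key=len)[:,0]
    w=np.array([plane(d,u,v,0.104)[:2] for u,v in c]); return cv2.minAreaRect((w*1000).astype(np.float32)), P, (H,S,V)
for n in ['top0','side0']:
    d=load(n); r,P,(H,S,V)=lidfit(d); print(n,'lid',r)
    def rect(m,z,nm,near=None):
        nn,l,st,ce=cv2.connectedComponentsWithStats(m.astype(np.uint8)); i=1+np.argmax(st[1:,4])
        c=max(cv2.findContours((l==i).astype(np.uint8),cv2.RETR_EXTERNAL,cv2.CHAIN_APPROX_NONE)[0],key=len)[:,0]
        w=np.array([plane(d,u,v,z)[:2] for u,v in c]); print(n,nm,st[i,4],np.round(ce[i],1),cv2.minAreaRect((w*1000).astype(np.float32)))
    X,Y,Z=P[:,:,0],P[:,:,1],P[:,:,2]
    def reg(x0,x1,y0,y1,z0,z1): return (X>x0)&(X<x1)&(Y>y0)&(Y<y1)&(Z>z0)&(Z<z1)
    g=(S<60)
    rect(reg(.45,.68,-.15,-.03,.076,.09)&g,.083,'blocktop')
    rect((V>170)&(S<40)&reg(.35,.6,.25,.5,-.01,.05),.03,'tray')
    rect((V>170)&(S<40)&reg(.35,.6,.25,.5,.024,.05),.03,'trayrim')
    rect((H<5)&(S>200)&(V>150)&reg(.5,.62,-.05,.15,.1,.15),.124,'red')
    rect((H>18)&(H<26)&(S>120)&reg(.42,.56,.29,.45,.01,.06),.02,'elbow')
    rect((H>15)&(H<26)&(S>120)&reg(.5,.58,.2,.26,.01,.06),.03,'plug')
    for nm,b in dict(near=(.44,.5,.02,.09),far=(.63,.71,.05,.13),left=(.53,.6,.16,.22),right=(.53,.62,-.08,-.02)).items():
        m=(H>5)&(H<20)&(S>190)&reg(*b,.05,.16); q=P[m]
        if len(q): print('clip',nm,len(q),'min',np.round(np.percentile(q,3,0),3),'max',np.round(np.percentile(q,97,0),3))
    for nm,b in dict(bearing=(.40,.47,.02,.1,.004,.025),flange=(.62,.75,0,.2,.01,.04)).items():
        q=P[reg(*b)]; print(nm,len(q),np.round(np.percentile(q,2,0),3),np.round(np.percentile(q,98,0),3))
E
python3 m1.py
```

```text
top0 lid ((570.8667602539062, 67.92219543457031), (145.57875061035156, 184.91162109375), 7.563877582550049)
top0 blocktop 200 [360.7 165.9] ((597.7608032226562, -85.97041320800781), (43.60820007324219, 45.586822509765625), 89.95138549804688)
top0 tray 1612 [221.4 219.6] ((434.8492431640625, 348.89263916015625), (159.4819793701172, 111.17875671386719), 7.951491832733154)
top0 trayrim 96 [230.3 229. ] ((414.95721435546875, 309.3800964355469), (89.82923889160156, 191.52816772460938), 62.67806625366211)
top0 red 5 [311.2 166.2] ((582.7479248046875, 65.05059814453125), (2.851440668106079, 9.744085311889648), 73.11666870117188)
top0 elbow 73 [218.6 206.6] ((472.8587341308594, 360.89727783203125), (25.60943603515625, 33.321327209472656), 47.701480865478516)
top0 plug 77 [262.7 185.6] ((542.9176635742188, 220.6424560546875), (29.54742431640625, 28.527984619140625), 28.036231994628906)
clip near 114 min [0.457 0.04  0.098] max [0.49  0.07  0.108]
clip far 69 min [0.654 0.064 0.099] max [0.685 0.095 0.113]
clip left 120 min [0.541 0.17  0.099] max [0.572 0.201 0.113]
clip right 57 min [ 0.572 
[... 697 characters left out ...]
, 53.798709869384766), (28.401769638061523, 24.952852249145508), 10.680073738098145)
side0 elbow 139 [288.7 309.7] ((474.5714111328125, 363.0430908203125), (24.531904220581055, 44.622196197509766), 43.09685516357422)
side0 plug 105 [276.6 261. ] ((542.7609252929688, 234.7769012451172), (29.48200035095215, 36.59646224975586), 33.84725570678711)
clip near 96 min [0.457 0.043 0.097] max [0.49  0.072 0.107]
clip far 100 min [0.655 0.066 0.098] max [0.684 0.099 0.111]
clip left 121 min [0.54  0.171 0.098] max [0.573 0.206 0.112]
clip right 99 min [ 0.573 -0.059  0.1  ] max [ 0.601 -0.034  0.118]
bearing 129 [0.435 0.039 0.004] [0.469 0.083 0.017]
flange 109 [0.622 0.07  0.01 ] [0.707 0.167 0.037]
```

```bash
python3 - <<'E'
from h import *
t=load('top0'); s=load('side0')
a=cv2.resize(t['color'][150:190,335:380,::-1],None,fx=12,fy=12,interpolation=cv2.INTER_CUBIC)
b=cv2.resize(s['color'][150:190,268:298,::-1],None,fx=10,fy=12,interpolation=cv2.INTER_CUBIC)
cv2.imwrite('pics/blk.png',np.hstack([a,b[:480]]))
P=cloud(t); print(np.round(P[158:178:2,350:372:2,2]*1000).astype(int))
E
```

```text
[[  -4   -1    5    2   -2   -5    1    4   -2    1   -1]
 [   0  121   83   84   83   82   85   82   83    0    1]
 [ 109  119   86   81   88   87   79   84   81    5    2]
 [ 112  119  108   86   80   84   85   84   84   -1    3]
 [ 110  122  115   86   80   80   86   84   84    2    4]
 [ 112  117  119   82   80   86   82   82   85   -2    8]
 [ 111  119  121   83   84   86   83   86   84    2   -1]
 [ 111   54   84   82   82 1274   83   78   82    5   -1]
 [   4   50   72   71   74   70   72   67   69    5    0]
 [  -2   35   44   47   42   45   43   43   37    1    0]]
```

View pics/blk.png

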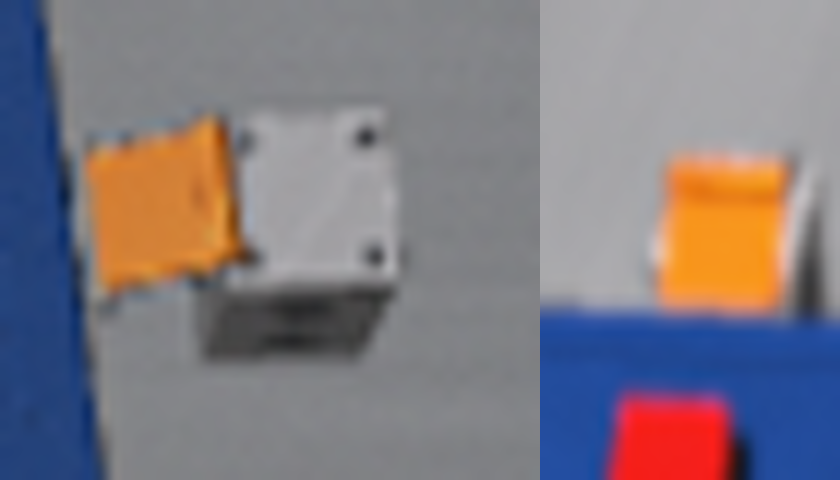

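```bash
python3 - <<'E'
from h import *
t=load('top0')
f=lambda x,y,z=.083: plane(t,335+(x+.5)/12-.5,150+(y+.5)/12-.5,z)
for n,(x,y) in dict(TR=(385,108),BR=(400,280),BL=(200,288),h1=(247,138),h2=(367,135),h3=(375,257),h4=(250,258)).items(): print(n,np.round(f(x,y),4))
g=[f(*p)[:2] for p in [(247,138),(367,135),(375,257),(250,258)]]; print('centre',np.mean(g,0))
C=np.array([.571,.068]); th=np.deg2rad(7.4); R=np.array([[np.cos(th),-np.sin(th)],[np.sin(th),np.cos(th)]])
for p in [f(385,108),f(400,280),f(200,288)]: print('in box',np.round(R.T@(p[:2]-C),4))
print('c in box',R.T@(np.mean(g,0)-C))
print('clip right tip corners box (z .121)',[np.round(R.T@(f(x,y,.12)[:2]-C),4) for x,y in [(215,118),(240,255)]])
print('hinge right world',C+R@[0,-.098])
E
```

```text
TR [ 0.622  -0.1067  0.083 ]
BR [ 0.5761 -0.1102  0.083 ]
BL [ 0.5732 -0.0586  0.083 ]
h1 [ 0.6134 -0.0708  0.083 ]
h2 [ 0.6147 -0.1019  0.083 ]
h3 [ 0.5821 -0.1038  0.083 ]
h4 [ 0.5813 -0.0715  0.083 ]
centre [ 0.59789795 -0.08700885]
in box [ 0.0281 -0.1798]
in box [-0.0179 -0.1774]
in box [-0.0141 -0.1258]
c in box [ 0.00670946 -0.15718215]
clip right tip corners box (z .121) [array([ 0.0199, -0.131 ]), array([-0.0161, -0.1326])]
hinge right world [ 0.58362197 -0.02918377]
```

```bash
python3 - <<'E'
from h import *
t=load('top0'); P=cloud(t)
for u,v in [(520,220),(590,200),(444,215),(376,241),(376,220),(212,302),(240,280)]: print((u,v),np.round(np.median(P[v-2:v+3,u-2:u+3].reshape(-1,3),0),3))
H,S,V=cv2.split(cv2.cvtColor(t['color'],cv2.COLOR_RGB2HSV))
q=P[(H>135)&(H<150)&(S>120)&(P[:,:,1]>.1)&(np.abs(P[:,:,2]-.104)<.02)]; print('purpleL',np.percentile(q,[1,99],axis=0).round(3), cv2.minAreaRect(q[:,:2].astype(np.float32)*1000))
q=P[(H>135)&(H<150)&(S>120)&(P[:,:,1]<.1)&(np.abs(P[:,:,2]-.104)<.02)]; print('purpleR', cv2.minAreaRect(q[:,:2].astype(np.float32)*1000))
E
python3 -m pendant '[[[0,0,-10.5],[0,0,-0.04],-1],[[0,0,-10.5],[0,0,-0.04],-1],[[0,0,-10.5],[0,0,-0.04],-1]]' 30
```

```text
(520, 220) [ 0.427 -0.541  0.142]
(590, 200) [ 0.489 -0.752  0.142]
(444, 215) [ 0.446 -0.339  0.09 ]
(376, 241) [ 0.362 -0.127  0.122]
(376, 220) [ 0.426 -0.131  0.104]
(212, 302) [0.184 0.337 0.122]
(240, 280) [0.245 0.27  0.068]
purpleL [[0.097 0.246 0.098]
 [0.268 0.445 0.111]] ((182.47988891601562, 346.07806396484375), (146.3017578125, 187.55416870117188), 16.787729263305664)
purpleR ((373.15966796875, -197.02166748046875), (155.9638214111328, 331.6243591308594), 7.532864570617676)
time: 0.52
position: [0.2269, -0.6088, 0.3079]
tool_rot: [-2.82, -1.384, 0.0]
ft_force: [0.4, 0.2, -0.2]
grip_width: 1.002
```

```bash
python3 -m pendant '[[[0,0,-10.5],[0.055,0,0],-1],[[0,0,-10.5],[0.054,0.01,0],-1],[[0,0,-10.5],[0.052,0.019,0],-1],[[0,0,-10.5],[0.047,0.028,0],-1],[[0,0,0],[0.041,0.037,0],-1],[[0,0,0],[0.041,0.037,0],-1],[[0,0,0],[0.041,0.037,0],-1],[[0,0,0],[0.041,0.037,0],-1]]' 
python3 - <<'E'
from h import *
print(monitor.get_state()['joint_positions'].round(2)); d=grab('wrist','w1')
E
```

```text
time: 1.52
position: [0.4984, -0.2596, 0.3069]
tool_rot: [2.144, 2.296, -0.001]
ft_force: [0.7, 0.1, 0.8]
grip_width: 0.996
[ 0.89  0.13 -0.51  1.46  0.06  1.57  0.45]
```

View pics/w1.png

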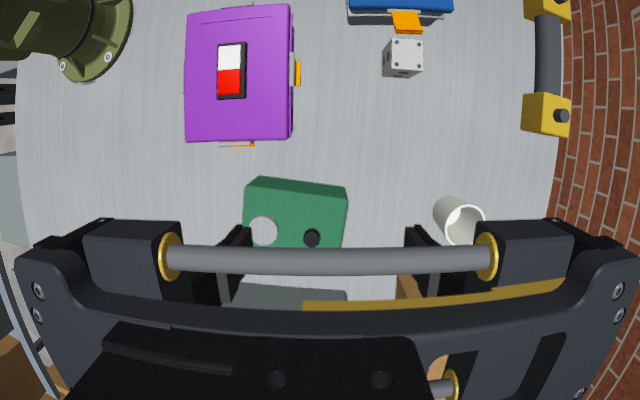

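The wrist view shows the block at (404,55) under the raised orange clip at (407,20). The blue lid is at the top, the purple look-alike is at (238,70), and the green box is below it. I'll move in for a closer look.

```bash
python3 -m pendant '[[[0,0,0],[0.044,0.049,0],-1],[[0,0,0],[0.044,0.049,0],-1],[[0,0,0],[0,0,0],-1]]' 
python3 - <<'E'
from h import *
d=grab('wrist','w2'); c=d['color'][0:240,150:500,::-1]; cv2.imwrite('pics/w2c.png',cv2.resize(c,None,fx=2.2,fy=2.2,interpolation=cv2.INTER_CUBIC))
E
```

```text
time: 1.95
position: [0.5872, -0.1646, 0.3061]
tool_rot: [-2.129, -2.306, -0.005]
ft_force: [-0.4, -0.5, -1.2]
grip_width: 1.001
```

View pics/w2c.png

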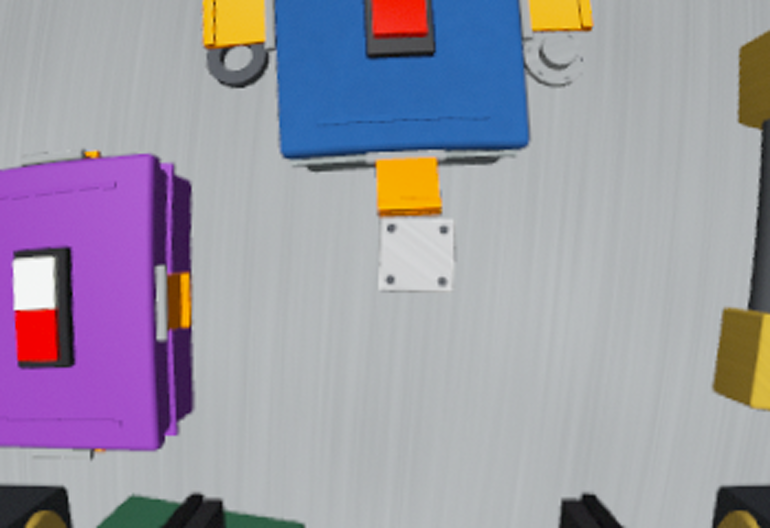

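```bash
cat >> h.py <<'E'
def wray(d,u,v):
    R,c=cam(d); dx,dy=u-d['cx'],v-d['cy']; r=np.hypot(dx,dy); th=r/d['fx']; 
    return c,R.T@np.array([np.sin(th)*dx/r,-np.sin(th)*dy/r,-np.cos(th)])
def wplane(d,u,v,z):
    c,r=wray(d,u,v); return c+r*(z-c[2])/r[2]
E
python3 - <<'E'
from h import *
d=load('w2')
f=lambda x,y,z: wplane(d,150+(x+.5)/2.2-.5,(y+.5)/2.2-.5,z)[:2]
C=np.array([.571,.068]); th=np.deg2rad(7.4); R=np.array([[np.cos(th),-np.sin(th)],[np.sin(th),np.cos(th)]])
L=[(379,217),(453,219),(453,291),(379,289)]
q=np.array([f(*p,.083) for p in L]); print(q.round(4)); print('cen',q.mean(0),'sides',[np.linalg.norm(q[i]-q[i-1]).round(4) for i in range(4)],'angs',[np.degrees(np.arctan2(*(q[i]-q[i-1])[::-1])).round(1) for i in range(4)])
print('box frame',((q-C)@R).round(4))
print('lid corners', [((f(x,y,.104)-C)@R).round(4) for x,y in [(283,158),(527,149)]], 'expect (-.074,-.094),(.074,-.094)')
print('clip tip', [((f(x,y,.12)-C)@R).round(4) for x,y in [(378,213),(440,213)]])
print('red outer end', [f(x,y,.128) for x,y in [(373,37),(427,36)]])
print('bearing',f(238,60,.016),'flange',f(555,58,.026))
E
```

```text
[[ 0.5716 -0.0664]
 [ 0.6168 -0.0638]
 [ 0.6206 -0.1084]
 [ 0.575  -0.111 ]]
cen [ 0.59599011 -0.08738391] sides [np.float64(0.0447), np.float64(0.0453), np.float64(0.0448), np.float64(0.0456)] angs [np.float64(94.4), np.float64(3.3), np.float64(-85.2), np.float64(-176.8)]
box frame [[-0.0167 -0.1334]
 [ 0.0285 -0.1366]
 [ 0.0264 -0.1813]
 [-0.0191 -0.178 ]]
lid corners [array([-0.0708, -0.0956]), array([ 0.0726, -0.0965])] expect (-.074,-.094),(.074,-.094)
clip tip [array([-0.0167, -0.1341]), array([ 0.0179, -0.1356])]
red outer end [array([0.56100524, 0.03448334]), array([0.59083547, 0.03760767])]
bearing [0.45771967 0.05300615] flange [0.68591024 0.06985011]
```

Block centre is (0.596, -0.087) with yaw about 4°; its sides measure 45 mm, which fits the 46 mm given. Tool yaw already matches. I'll grasp it across ±x, slightly outboard, with the body leaning away from the clip.

```bash
python3 -m pendant '[[[0,0,0],[0.025,0.005,0.052],-1],[[0,0,0],[0.025,0.005,0.052],-1],[[0,0,0],[0.023,0.005,0.052],-1],[[0,10,0],[0,0,0],-1],[[0,0,0],[-0.0044,0,0.0246],-1],[[0,0,0],[-0.0044,0,0.0246],-1],[[0,0,0],[-0.0044,0,0.0246],-1],[[0,0,0],[-0.0044,0,0.0246],-1]]' 
python3 - <<'E'
from h import *
from scipy.spatial.transform import Rotation as Ro
s=monitor.get_state(); print(Ro.from_rotvec(s['tool_rot']).as_matrix().round(3)); d=grab('wrist','w3')
E
```

```text
time: 3.0
position: [0.5937, -0.1007, 0.0501]
tool_rot: [-2.057, -2.197, -0.177]
ft_force: [0.1, -0.2, -0.8]
grip_width: 0.999
[[-0.064  0.998 -0.012]
 [ 0.983  0.066  0.172]
 [ 0.172 -0.001 -0.985]]
```

View pics/w3.png

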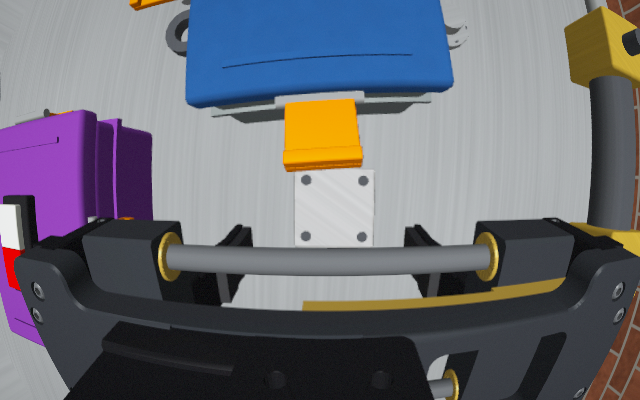

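The block top at (334,208) lies between the fingers, and the clip at (322,135) is clear of the gripper. The pads are about 9 mm too far outboard, so I'll shift in and close.

```bash
python3 -m pendant '[[[0,0,0],[0.0088,0.002,0.0016],-1],[[0,0,0],[0,0,0],0.2],[[0,0,0],[0,0,0],1],[[0,0,0],[0,0,0],1],[[0,0,0],[0,0,0],1],[[0,0,0],[0,0,0],1]]' 35
python3 - <<'E'
from h import *
d=grab('wrist','w4')
E
```

```text
time: 3.8
position: [0.5961, -0.0888, 0.0511]
tool_rot: [-2.053, -2.2, -0.179]
ft_force: [0.1, -0.7, 0.2]
grip_width: 0.512
```

View pics/w4.png

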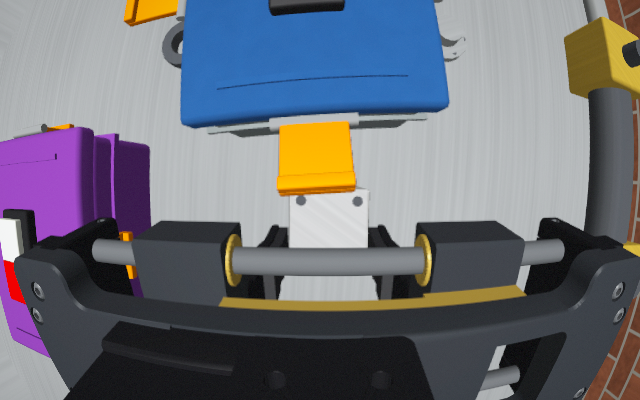

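```bash
python3 -m pendant '[[[0,0,0],[-0.0198,0.0012,-0.0042],1],[[0,0,0],[-0.0198,0.0012,-0.0038],1],[[0,0,0],[0.0044,0,-0.0246],1],[[0,0,0],[0.0087,0,-0.0492],1],[[0,0,0],[0.0087,0,-0.0492],1],[[0,0,0],[0.0087,0,-0.0492],1],[[0,-10,0],[0,0,0],1],[[0,0,0],[0,0,0],1]]' 50
python3 - <<'E'
from h import *
print(monitor.get_state()['joint_positions'].round(2)); grab('side','s4'); d=grab('wrist','w5')
E
```

```text
time: 4.85
position: [0.6023, -0.1246, 0.229]
tool_rot: [2.135, 2.302, 0.004]
ft_force: [0.0, 1.3, 0.3]
grip_width: 0.001
[ 0.66  0.28 -0.61  1.47  0.16  1.44  0.12]
```

View pics/w5.png

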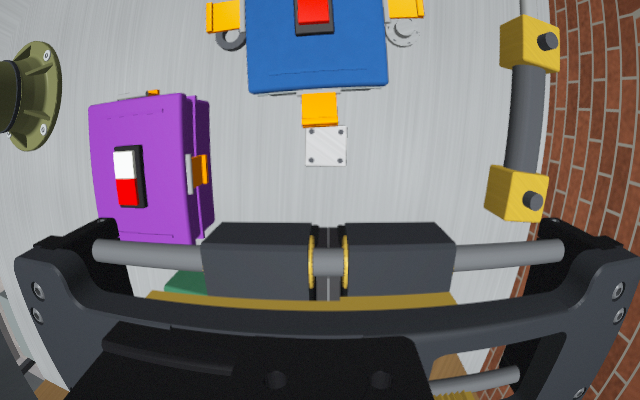

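View pics/s4.png

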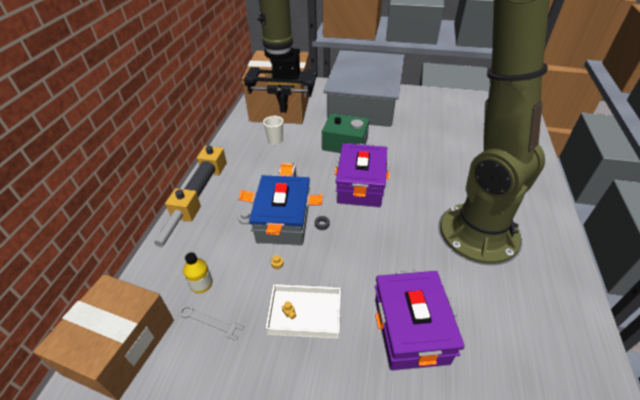

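The jaws were still closing when I pulled, so they slipped off. The block still stands upright at (326,146) in the wrist view, and nothing else has moved. I'll open fully, re-measure and grasp again with enough closing time.

```bash
python3 -m pendant '[[[0,0,0],[0,0,0],-1],[[0,10,0],[0,0,0],-1],[[0,0,0],[0,0,0],-1],[[0,0,0],[0,0,0],-1]]' 50
python3 - <<'E'
from h import *
d=grab('wrist','w6'); c=d['color'][60:260,200:460,::-1]; cv2.imwrite('pics/w6c.png',cv2.resize(c,None,fx=3,fy=3,interpolation=cv2.INTER_CUBIC))
E
```

```text
time: 5.45
position: [0.6009, -0.1302, 0.226]
tool_rot: [-2.055, -2.196, -0.179]
ft_force: [1.2, 0.4, 0.1]
grip_width: 0.375
```

View pics/w6c.png

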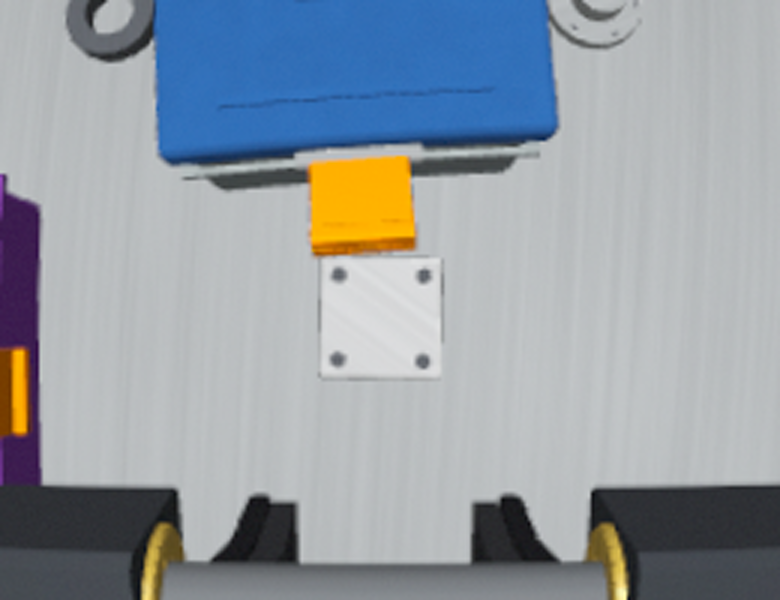

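```bash
python3 - <<'E'
from h import *
d=load('w6')
f=lambda x,y,z: wplane(d,200+(x+.5)/3-.5,60+(y+.5)/3-.5,z)[:2]
q=np.array([f(*p,.083) for p in [(320,258),(441,257),(441,379),(320,378)]]); print(q.round(4),q.mean(0),[np.linalg.norm(q[i]-q[i-1]).round(4) for i in range(4)],'angs',[np.degrees(np.arctan2(*(q[i]-q[i-1])[::-1])).round(1) for i in range(4)])
from scipy.spatial.transform import Rotation as Ro
s=monitor.get_state(); R=Ro.from_rotvec(s['tool_rot']).as_matrix()
c=q.mean(0); G=np.array([c[0],c[1]-.004,.066]); T=G+.019*R[:,2]; print('T',T,'shift',(R.T@(T-s['position'])).round(4), 'outer', )
E
```

```text
[[ 0.5721 -0.0666]
 [ 0.6177 -0.0633]
 [ 0.6207 -0.1094]
 [ 0.575  -0.112 ]] [ 0.59635207 -0.08784964] [np.float64(0.0455), np.float64(0.0457), np.float64(0.0462), np.float64(0.0457)] angs [np.float64(93.7), np.float64(4.2), np.float64(-86.3), np.float64(-176.7)]
T [ 0.59611248 -0.08855055  0.04729015] shift [ 0.0086 -0.0021  0.1835] outer
```

```bash
python3 -m pendant '[[[0,0,0],[0.002,-0.001,0.03],-1],[[0,0,0],[0.002,-0.001,0.03],-1],[[0,0,0],[0.002,0,0.03],-1],[[0,0,0],[0.002,0,0.03],-1],[[0,0,0],[0,0,0.021],-1],[[0,0,0],[0,0,0.021],-1],[[0,0,0],[0,0,0.0215],-1],[[0,0,0],[0,0,0],1]]' 50
python3 -m pendant '[[[0,0,0],[0,0,0],1],[[0,0,0],[0,0,0],1],[[0,0,0],[0,0,0],1],[[0,0,0],[0,0,0],1],[[0,0,0],[0,0,0],1],[[0,0,0],[0,0,0],1],[[0,0,0],[0,0,0],1]]' 50
```

```text
time: 6.5
position: [0.5951, -0.0873, 0.0464]
tool_rot: [-2.048, -2.2, -0.177]
ft_force: [0.2, 0.1, 0.2]
grip_width: 0.949
time: 7.38
position: [0.5987, -0.0905, 0.0524]
tool_rot: [-2.057, -2.202, -0.182]
ft_force: [-6.2, -2.0, 28.0]
grip_width: 0.177
```

```bash
python3 - <<'E'
from h import *
s=monitor.get_state();print(s['grip_width'],s['ft_force'],s['position'])
d=grab('wrist','w7'); d=grab('side','s7'); cv2.imwrite('pics/s7c.png',cv2.resize(d['color'][60:260,180:400,::-1],None,fx=3,fy=3,interpolation=cv2.INTER_CUBIC))
E
```

```text
0.1774558410835339 [-6.21381088 -1.97041135 28.01588966] [ 0.59873357 -0.0904674   0.05242065]
```

View pics/w7.png

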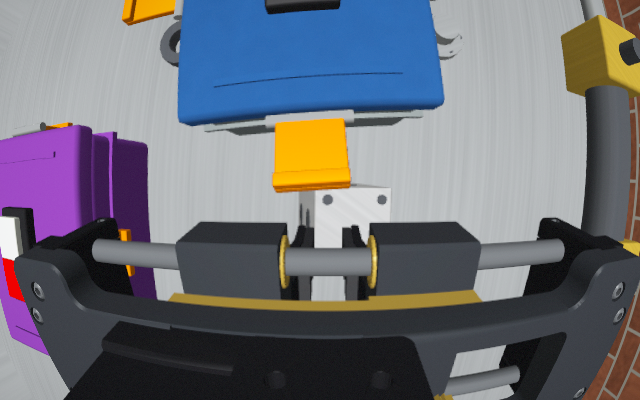

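View pics/s7c.png

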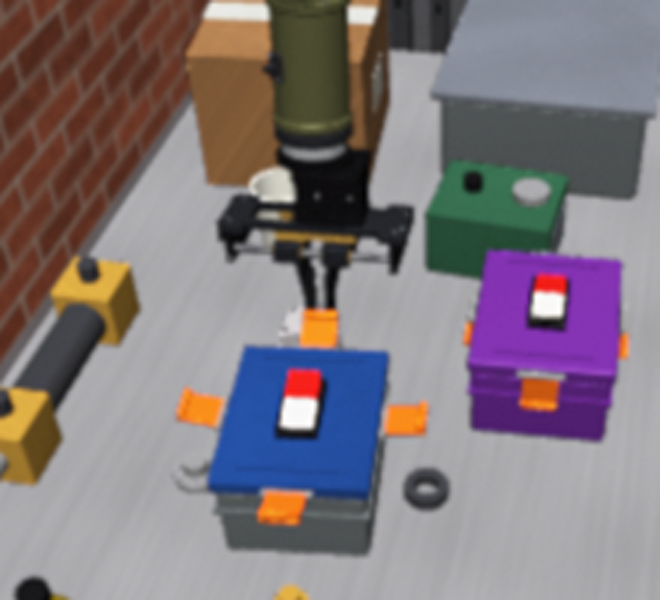

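```bash
cat >> h.py <<'E'
def wproj(d,p):
    W=d['world_to_cam']; q=W[:3,:3]@np.array(p)+W[:3,3]; x,y,z=q[0],-q[1],-q[2]; r=np.hypot(x,y); th=np.arctan2(r,z); return (d['cx']+d['fx']*th*x/r, d['cy']+d['fx']*th*y/r)
E
python3 - <<'E'
from h import *
from scipy.spatial.transform import Rotation as Ro
d=load('w7'); s=monitor.get_state(); R=Ro.from_rotvec(s['tool_rot']).as_matrix(); p=s['position']
for o in [(0,0,0),(0,0,-.019),(0,0.0075,0),(0,-.0075,0)]: print(o,np.round(wproj(d,p+R@np.array(o)),1))
t=grab('top','t7'); print(proj(t,p))
cv2.imwrite('pics/t7c.png',cv2.resize(t['color'][130:220,310:420,::-1],None,fx=7,fy=6.5,interpolation=cv2.INTER_CUBIC))
P=d['range_z']; print(P[190:290:8,300:400:8].round(3))
E
```

```text
(0, 0, 0) [331.1 222.5]
(0, 0, -0.019) [331.3 232.4]
(0, 0.0075, 0) [342.2 222.5]
(0, -0.0075, 0) [319.9 222.5]
(np.float64(360.5816153005341), np.float64(167.55255807981126))
[[0.145 0.146 0.146 0.147 0.171 0.171 0.173 0.174 0.175 0.175 0.177 0.178
  0.259]
 [0.238 0.191 0.171 0.    0.17  0.171 0.172 0.174 0.174 0.175 0.177 0.177
  0.26 ]
 [0.234 0.191 0.169 0.171 0.171 0.173 0.173 0.175 0.174 0.176 0.177 0.178
  0.26 ]
 [0.235 0.189 0.169 0.169 0.171 0.173 0.174 0.174 0.176 0.176 0.176 0.178
  0.26 ]
 [0.235 0.188 0.172 0.171 0.172 0.173 0.174 0.176 0.177 0.177 0.179 0.179
  0.261]
 [0.162 0.166 0.171 0.172 0.173 0.173 0.166 0.162 0.176 0.088 0.084 0.084
  0.084]
 [0.151 0.155 0.172 0.171 0.172 0.174 0.154 0.151 0.176 0.084 0.079 0.08
  0.077]
 [0.144 0.145 0.172 0.173 0.173 0.174 0.145 0.143 0.141 0.081 0.075 0.075
  0.075]
 [0.082 0.083 0.083 0.083 0.083 0.082 0.082 0.083 0.084 0.079 0.074 0.074
  0.075]
 [0.082 0.081 0.081 0.081 0.081 0.081 0.081 0.081 0.082 0.079 0.074 0.075
  0.075]
 [0.082 0.083 0.082 0.082 0.081 0.082 0.082 0.083 0.081 0.077 0.076 0.076
  0.075]
 [0.126 0.125 0.265 0.265 0.266 0.265 0.125 0.125 0.112 0.079 0.076 0.075
  0.076]
 [0.125 0.126 0.263 0.264 0.265 0.266 0.125 0.124 0.105 0.081 0.077 0.076
  0.077]]
```

View pics/t7c.png

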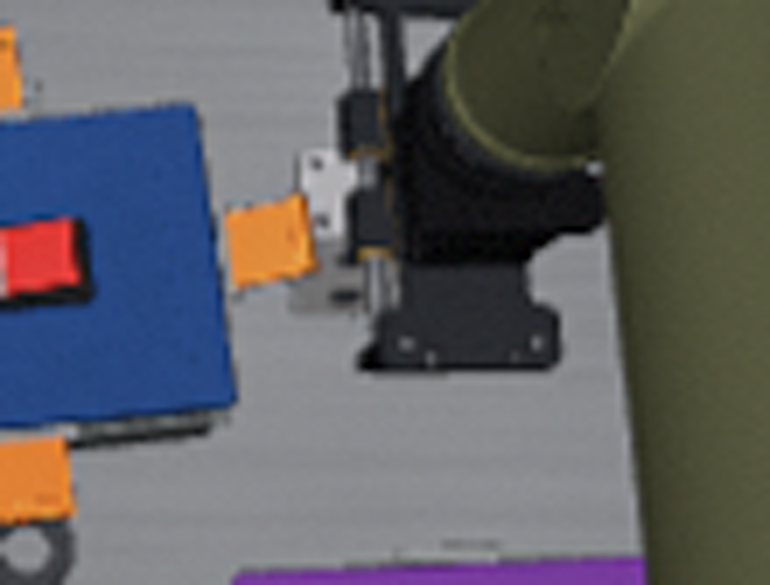

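```bash
python3 - <<'E'
from h import *
from scipy.spatial.transform import Rotation as Ro
d=load('w7'); s=monitor.get_state(); R=Ro.from_rotvec(s['tool_rot']).as_matrix(); p=s['position']
def unp(d,u,v):
    c,r=wray(d,u,v); Rc,_=cam(d); z=d['range_z'][v,u]; return c+r*z/(-(Rc@r)[2])
for u,v in [(352,228),(352,236),(356,244),(303,232),(303,240),(308,200),(308,222),(330,220),(380,200),(320,246)]:
    q=unp(d,u,v); print((u,v),q.round(4),'tool',(R.T@(q-p)).round(4))
W=d['world_to_cam']; print('tcp depth',-(W@np.r_[p,1])[2])
E
```

```text
(352, 228) [ 0.6112 -0.0867  0.0957] tool [ 0.0104  0.01   -0.0396]
(352, 236) [ 0.6108 -0.0895  0.1035] tool [ 0.009   0.0095 -0.0477]
(356, 244) [ 0.6117 -0.0907  0.117 ] tool [ 0.0101  0.0104 -0.0612]
(303, 232) [ 0.5854 -0.0894  0.1018] tool [ 0.0105 -0.0158 -0.046 ]
(303, 240) [ 0.5863 -0.0914  0.1124] tool [ 0.0103 -0.015  -0.0567]
(308, 200) [ 0.5852 -0.0755  0.0682] tool [ 0.0185 -0.0155 -0.0105]
(308, 222) [ 0.5862 -0.0885  0.073 ] tool [ 0.0065 -0.0152 -0.0175]
(330, 220) [ 0.5992 -0.084   0.0892] tool [ 0.0128 -0.0018 -0.0327]
(380, 200) [ 0.5956 -0.0593  0.2598] tool [ 0.0662 -0.002  -0.1965]
(320, 246) [ 0.5946 -0.0988  0.091 ] tool [-0.0011 -0.0074 -0.037 ]
tcp depth 0.2067549597845914
```

```bash
python3 - <<'E'
from h import *
d=load('w7')
def unp(u,v):
    c,r=wray(d,u,v); Rc,_=cam(d); z=d['range_z'][v,u]; return c+r*z/(-(Rc@r)[2])
pts=np.array([unp(u,v) for v in range(192,224,2) for u in range(320,386,3) if d['range_z'][v,u]>.1 and not (u<352 and v<196)])
c=np.median(pts,0); A=np.c_[pts[:,:2]-c[:2],np.ones(len(pts))]; k=np.linalg.lstsq(A,pts[:,2],rcond=None)[0]; print(c,k, 'slopes deg',np.degrees(np.arctan(k[:2])))
img=cv2.resize(d['color'][170:310,260:420,::-1],None,fx=5,fy=4.2,interpolation=cv2.INTER_CUBIC); cv2.imwrite('pics/w7c.png',img)
E
```

```text
[ 0.61195969 -0.07671957  0.08689915] [-0.20788347  0.00959578  0.08692955] slopes deg [-11.7435839    0.54978102]
```

View pics/w7c.png

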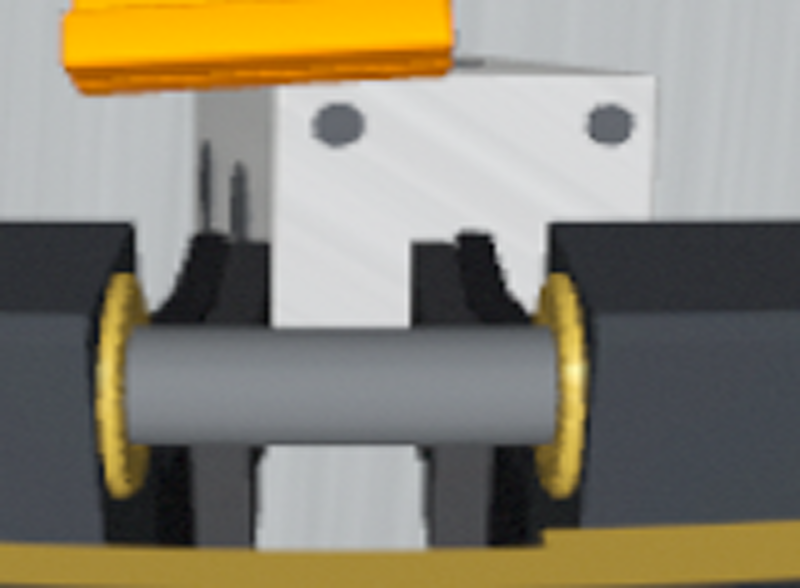

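```bash
python3 - <<'E'
from h import *
d=load('w5')
print(d['range_z'][215:250:3,312:346:4].round(3))
cv2.imwrite('pics/w5c.png',cv2.resize(d['color'][190:320,260:400,::-1],None,fx=5,fy=4.5,interpolation=cv2.INTER_CUBIC))
def unp(d,u,v):
    c,r=wray(d,u,v); Rc,_=cam(d); z=d['range_z'][v,u]; return c+r*z/(-(Rc@r)[2])
for v in (224,227,230,236): print(v,unp(d,328,v).round(4))
print(wproj(d,(.6023,-.1246,.229)))
E
```

```text
[[0.445 0.446 0.445 0.445 0.445 0.445 0.443 0.447 0.445]
 [0.447 0.446 0.444 0.447 0.446 0.447 0.445 0.446 0.445]
 [0.446 0.445 0.449 0.447 0.448 0.448 0.447 0.446 0.448]
 [0.449 0.448 0.448 0.449 0.449 0.45  0.45  0.449 0.092]
 [0.169 0.166 0.448 0.449 0.449 0.45  0.449 0.166 0.092]
 [0.161 0.162 0.166 0.166 0.165 0.166 0.166 0.162 0.092]
 [0.159 0.158 0.162 0.162 0.162 0.162 0.162 0.159 0.091]
 [0.086 0.155 0.159 0.159 0.159 0.159 0.159 0.155 0.084]
 [0.082 0.15  0.154 0.154 0.155 0.153 0.154 0.15  0.083]
 [0.082 0.147 0.151 0.151 0.149 0.151 0.151 0.146 0.082]
 [0.08  0.145 0.146 0.147 0.148 0.146 0.147 0.146 0.08 ]
 [0.082 0.084 0.086 0.087 0.085 0.086 0.085 0.086 0.08 ]]
224 [ 6.077e-01 -2.068e-01  5.000e-04]
227 [ 0.608  -0.2111  0.0013]
230 [ 0.6009 -0.1181  0.2706]
236 [ 0.6009 -0.119   0.2771]
(np.float64(329.33052417661327), np.float64(218.08152981081994))
```

View pics/w5c.png

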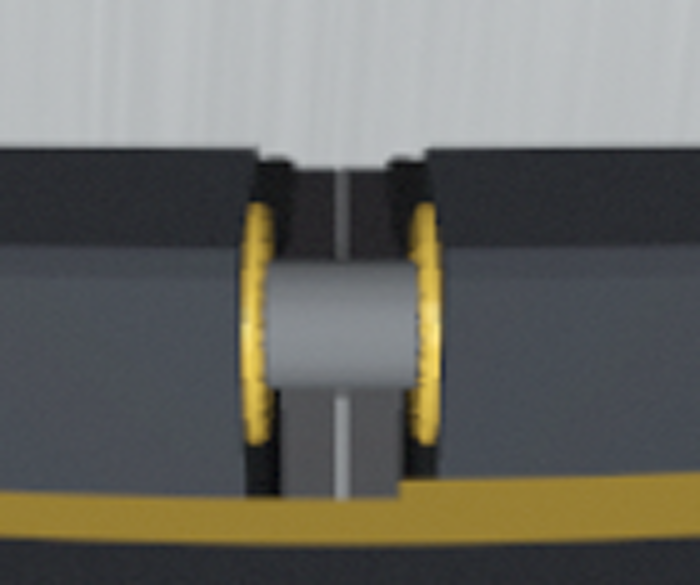

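Cross-checking the wrist depth, the visible fingertips end about 37–39 mm above the reported TCP, both here and in the earlier shut-finger view. The tips therefore only caught the block's top edge and tilted it 12°. From now on I take tip height as reported z plus about 38 mm. First I'll relieve it gently, holding the opening.

```bash
python3 -m pendant '[[[0,0,0],[0.0005,0,-0.003],0.65],[[0,0,0],[0.0005,0,-0.003],0.65],[[0,0,0],[0.0005,0,-0.003],0.65],[[0,0,0],[0.0005,0,-0.003],0.65]]' 10
python3 - <<'E'
from h import *
d=grab('wrist','w8'); cv2.imwrite('pics/w8c.png',cv2.resize(d['color'][100:310,240:440,::-1],None,fx=3,fy=2.8,interpolation=cv2.INTER_CUBIC))
E
```

```text
time: 8.02
position: [0.5963, -0.0893, 0.0595]
tool_rot: [-2.053, -2.199, -0.179]
ft_force: [-0.2, 0.5, 0.2]
grip_width: 0.174
```

View pics/w8c.png

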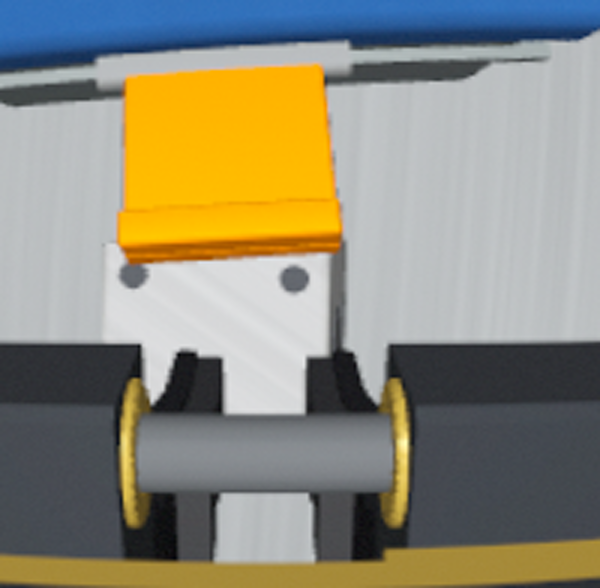

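The block is upright again, with its top at crop (220,310) and the fingers hovering just above it. I'll raise, open and re-measure.

```bash
python3 -m pendant '[[[0,0,0],[-0.002,0,-0.03],-1],[[0,0,0],[-0.002,0,-0.03],-1],[[0,0,0],[0,0,0],-1],[[0,0,0],[0,0,0],-1],[[0,0,0],[0,0,0],-1],[[0,0,0],[0,0,0],-1]]' 50
python3 - <<'E'
from h import *
d=grab('wrist','w9'); cv2.imwrite('pics/w9c.png',cv2.resize(d['color'][60:300,200:460,::-1],None,fx=3,fy=2.5,interpolation=cv2.INTER_CUBIC))
def unp(u,v):
    c,r=wray(d,u,v); Rc,_=cam(d); z=d['range_z'][v,u]; return c+r*z/(-(Rc@r)[2])
Z=np.array([[unp(u,v) for u in range(290,380,1)] for v in range(140,250,1)]); m=np.abs(Z[:,:,2]-.083)<.006
m=cv2.morphologyEx(m.astype(np.uint8),cv2.MORPH_OPEN,np.ones((5,5)))
q=Z[m>0]; print(len(q),np.median(q,0)); A=np.c_[q[:,:2]-q[:,:2].mean(0),np.ones(len(q))]; print('slope',np.linalg.lstsq(A,q[:,2],rcond=None)[0]); print(cv2.minAreaRect(q[:,:2].astype(np.float32)*1000))
E
```

```text
time: 8.82
position: [0.597, -0.1032, 0.1172]
tool_rot: [-2.052, -2.199, -0.179]
ft_force: [-0.9, 0.1, 0.4]
grip_width: 0.77
3283 [ 0.59658698 -0.08753128  0.08410497]
slope [-0.00090105  0.00286173  0.08409576]
((596.2697143554688, -88.02400207519531), (45.16126251220703, 45.06085968017578), 4.043228626251221)
```

View pics/w9c.png

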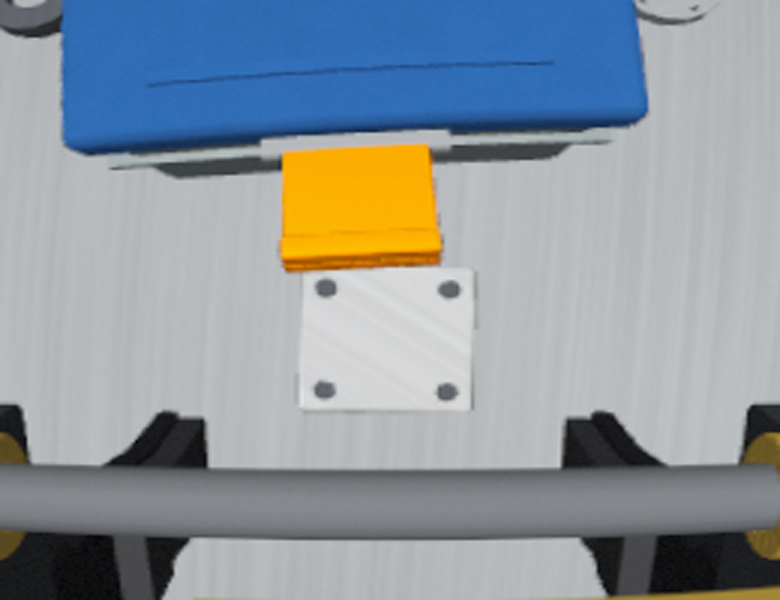

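The block is flat and unmoved at (0.596, -0.088). I'll descend 109 mm along the tool axis, to real tips at about z = 0.047, and close with enough time.

```bash
python3 -m pendant '[[[0,0,0],[0.001,0,0.02],-1],[[0,0,0],[0.001,0,0.03],-1],[[0,0,0],[0.001,0,0.03],-1],[[0,0,0],[0.001,0,0.029],-1],[[0,0,0],[0,0,0],-1]]' 50
python3 - <<'E'
from h import *
d=grab('wrist','w10')
E
```

```text
time: 9.5
position: [0.5929, -0.0792, 0.0081]
tool_rot: [-2.048, -2.196, -0.175]
ft_force: [-0.3, 0.3, 0.2]
grip_width: 0.996
```

View pics/w10.png

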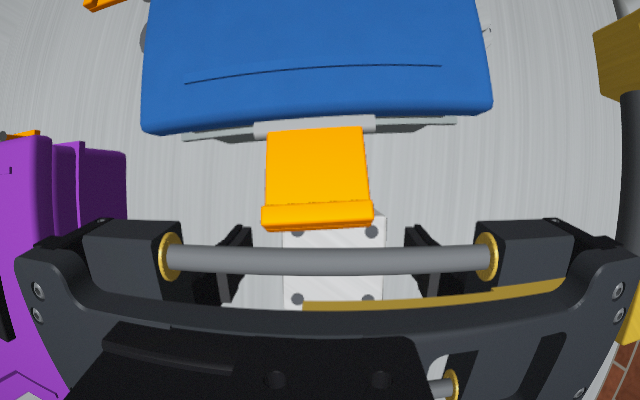

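```bash
python3 -m pendant '[[[0,0,0],[0,0,0],1],[[0,0,0],[0,0,0],1],[[0,0,0],[0,0,0],1],[[0,0,0],[0,0,0],1],[[0,0,0],[0,0,0],1],[[0,0,0],[0,0,0],1]]' 50
python3 -m pendant '[[[0,0,0],[0,0,0],1],[[0,0,0],[0,0,0],1]]' 50
```

```text
time: 10.3
position: [0.596, -0.0809, 0.0116]
tool_rot: [-2.053, -2.2, -0.179]
ft_force: [-0.1, -1.2, 0.5]
grip_width: 0.524
time: 10.55
position: [0.596, -0.0809, 0.0117]
tool_rot: [-2.053, -2.2, -0.179]
ft_force: [-0.2, -0.1, 2.9]
grip_width: 0.525
```

The grip is stable at 0.525 × 87 = 45.7 mm, so the block is held. I'll draw it outward 40 mm and lift.

```bash
python3 -m pendant '[[[0,0,0],[-0.0198,0.0012,-0.0042],1],[[0,0,0],[-0.0198,0.0012,-0.0038],1],[[0,0,0],[0.0044,0,-0.0246],1],[[0,0,0],[0.0087,0,-0.0492],1],[[0,0,0],[0.0087,0,-0.0492],1],[[0,0,0],[0.0087,0,-0.0492],1],[[0,-10,0],[0,0,0],1],[[0,0,0],[0,0,0],1]]' 50
python3 - <<'E'
from h import *
print(monitor.get_state()['joint_positions'].round(2)); d=grab('side','s11'); cv2.imwrite('pics/s11c.png',cv2.resize(d['color'][40:260,180:400,::-1],None,fx=3,fy=2.7,interpolation=cv2.INTER_CUBIC)); d=grab('wrist','w11')
E
```

```text
time: 11.55
position: [0.6018, -0.1164, 0.1886]
tool_rot: [2.136, 2.303, 0.004]
ft_force: [0.1, 0.6, -3.8]
grip_width: 0.523
[ 0.64  0.29 -0.61  1.53  0.17  1.37  0.1 ]
```

View pics/s11c.png

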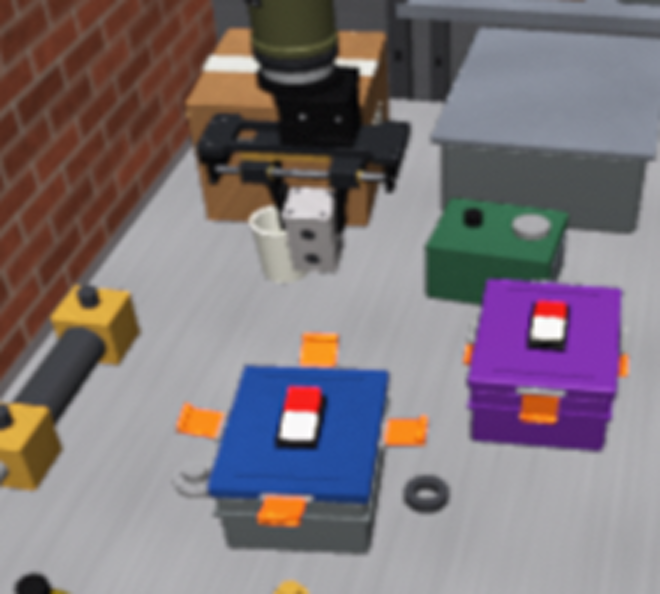

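View pics/w11.png

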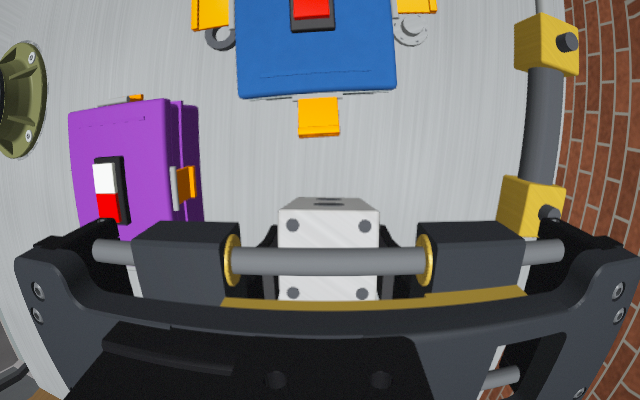

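The block is held in the jaws, well clear of the clip. I'll carry it over the box towards the tray and look.

```bash
python3 -m pendant '[[[0,0,0],[0.02,-0.01,-0.03],1],[[0,0,0],[0.043,-0.023,0],1],[[0,0,0],[0.043,-0.023,0],1],[[0,0,0],[0.043,-0.023,0],1],[[0,0,0],[0.043,-0.023,0],1],[[0,0,0],[0.043,-0.023,0],1],[[0,0,0],[0.03,-0.02,0],1],[[0,0,0],[0,0,0],1]]' 50
python3 - <<'E'
from h import *
print(monitor.get_state()['joint_positions'].round(2)); d=grab('wrist','w12')
E
```

```text
time: 12.65
position: [0.4371, 0.1349, 0.2172]
tool_rot: [-2.14, -2.299, 0.001]
ft_force: [0.6, -0.8, -3.3]
grip_width: 0.525
[ 0.51 -0.11 -0.79  1.83 -0.08  1.39 -0.2 ]
```

View pics/w12.png

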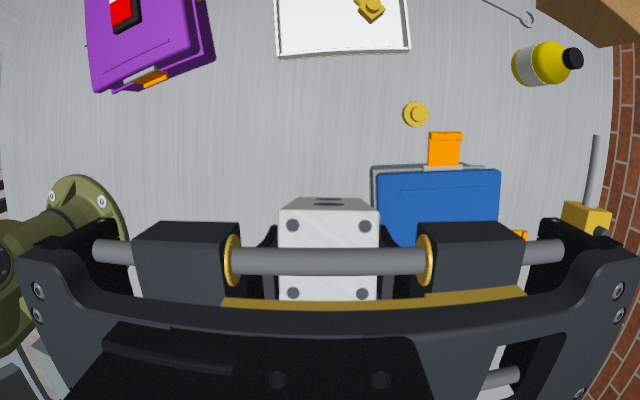

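```bash
python3 - <<'E'
from h import *
d=load('w12')
for u,v,z in [(279,57,.03),(411,50,.03),(276,2,.03),(371,8,.036),(415,113,.03)]: print((u,v),wplane(d,u,v,z).round(4))
th=np.deg2rad(8); R=np.array([[np.cos(th),-np.sin(th)],[np.sin(th),np.cos(th)]])
for C in [(.437,.355)]:
    for c in [(-.085,-.06),(.085,-.06),(-.085,.06)]: print('pred',(np.array(C)+R@np.array(c)).round(4))
E
```

```text
(279, 57) [0.3658 0.2799 0.03  ]
(411, 50) [0.5301 0.3038 0.03  ]
(276, 2) [0.3552 0.3557 0.03  ]
(371, 8) [0.4752 0.3522 0.036 ]
(415, 113) [0.541  0.2225 0.03  ]
pred [0.3612 0.2838]
pred [0.5295 0.3074]
pred [0.3445 0.4026]
```

```bash
python3 -m pendant '[[[0,0,0],[0.044,-0.0054,0],1],[[0,0,0],[0.044,-0.0054,0],1],[[0,0,0],[0.044,-0.0054,0],1],[[0,0,0],[0.044,-0.0054,0],1],[[0,0,0],[0.044,-0.0054,0],1],[[0,10,0],[0,0,0],1],[[0,0,0],[-0.0068,0,0.0387],1],[[0,0,0],[-0.0068,0,0.0387],1]]' 50
python3 - <<'E'
from h import *
from scipy.spatial.transform import Rotation as Ro
s=monitor.get_state(); print(s['joint_positions'].round(2)); print(Ro.from_rotvec(s['tool_rot']).as_matrix().round(3)); d=grab('side','s13'); cv2.imwrite('pics/s13c.png',cv2.resize(d['color'][180:380,200:420,::-1],None,fx=3,fy=3,interpolation=cv2.INTER_CUBIC)); d=grab('wrist','w13')
E
```

```text
time: 13.7
position: [0.3989, 0.3469, 0.1376]
tool_rot: [-2.064, -2.198, -0.171]
ft_force: [0.3, 0.5, -3.9]
grip_width: 0.521
[ 0.4   0.1  -1.1   1.88 -0.05  1.12 -0.61]
[[-0.062  0.998 -0.011]
 [ 0.984  0.063  0.165]
 [ 0.165 -0.001 -0.986]]
```

View pics/s13c.png

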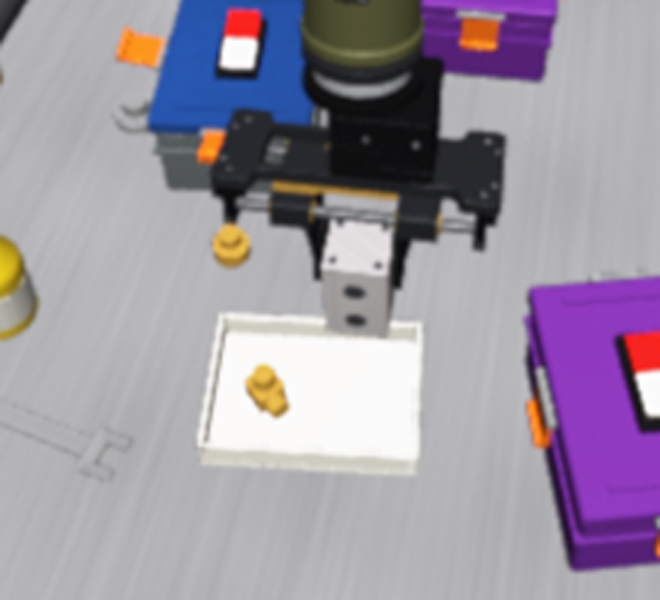

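View pics/w13.png

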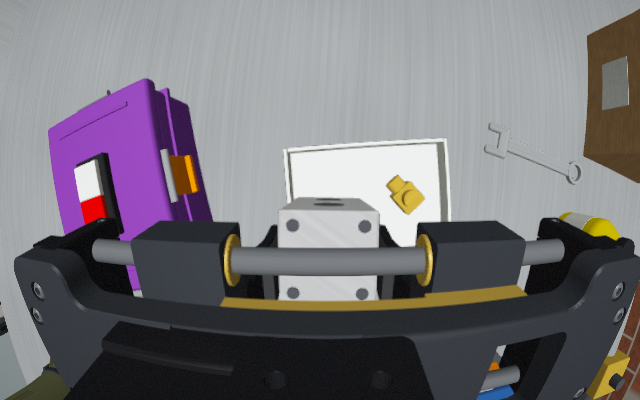

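```bash
python3 - <<'E'
from h import *
d=load('w13')
for u,v,z in [(285,150,.03),(447,140,.03)]: print((u,v),wplane(d,u,v,z).round(4))
th=np.deg2rad(8.2); R=np.array([[np.cos(th),-np.sin(th)],[np.sin(th),np.cos(th)]])
for c in [(-.085,.06),(.085,.06)]: print('pred',(np.array((.440,.352))+R@np.array(c)).round(4))
E
```

```text
(285, 150) [0.3474 0.3977 0.03  ]
(447, 140) [0.514  0.4209 0.03  ]
pred [0.3473 0.3993]
pred [0.5156 0.4235]
```

Tray centre is confirmed at (0.4395, 0.351). The block hangs upright above its empty half, so I'll lower it.

```bash
python3 -m pendant '[[[0,0,0],[-0.0037,-0.001,0.0287],1],[[0,0,0],[-0.0037,-0.001,0.0287],1],[[0,0,0],[-0.0037,-0.001,0.0287],1],[[0,0,0],[-0.0037,-0.001,0.0287],1],[[0,0,0],[0,0,0],1]]' 50

```

```text
time: 14.42
position: [0.3908, 0.3531, 0.0222]
tool_rot: [-2.057, -2.2, -0.164]
ft_force: [0.4, 0.5, -3.9]
grip_width: 0.527
```

```bash
python3 -m pendant '[[[0,0,0],[-0.0007,0.001,0.004],1],[[0,0,0],[0,0,0],1]]' 50
python3 -m pendant '[[[0,0,0],[-0.0003,0,0.002],1],[[0,0,0],[0,0,0],1]]' 50

```

```text
time: 14.68
position: [0.3934, 0.355, 0.0202]
tool_rot: [-2.057, -2.203, -0.173]
ft_force: [0.7, 0.4, -2.8]
grip_width: 0.523
time: 14.92
position: [0.3921, 0.3547, 0.0172]
tool_rot: [-2.056, -2.204, -0.17]
ft_force: [-0.5, 0.2, -4.3]
grip_width: 0.522
```

```bash
python3 -m pendant '[[[0,0,0],[-0.0003,0,0.002],1],[[0,0,0],[0,0,0],1]]' 50
python3 -m pendant '[[[0,0,0],[-0.0002,0,0.0015],1],[[0,0,0],[0,0,0],1]]' 50

```

```text
time: 15.18
position: [0.3922, 0.3549, 0.0157]
tool_rot: [-2.056, -2.204, -0.17]
ft_force: [-0.9, -3.0, 5.2]
grip_width: 0.524
time: 15.42
position: [0.3922, 0.3549, 0.0156]
tool_rot: [-2.056, -2.205, -0.168]
ft_force: [-6.1, -8.4, 21.4]
grip_width: 0.525
```

It touched at z = 0.0157, exactly as predicted. I'll relax and open.

```bash
python3 -m pendant '[[[0,0,0],[0.0002,0,-0.0015],1],[[0,0,0],[0,0,0],0.5],[[0,0,0],[0,0,0],-0.5],[[0,0,0],[0,0,0],-1],[[0,0,0],[0,0,0],-1],[[0,0,0],[0,0,0],-1]]' 50
python3 - <<'E'
from h import *
d=grab('wrist','w14')
d=grab('side','s14'); cv2.imwrite('pics/s14c.png',cv2.resize(d['color'][180:380,200:420,::-1],None,fx=3,fy=3,interpolation=cv2.INTER_CUBIC))
E
```

```text
time: 16.18
position: [0.3919, 0.3549, 0.0149]
tool_rot: [-2.055, -2.204, -0.17]
ft_force: [-0.3, 0.8, 0.9]
grip_width: 0.896
```

View pics/s14c.png

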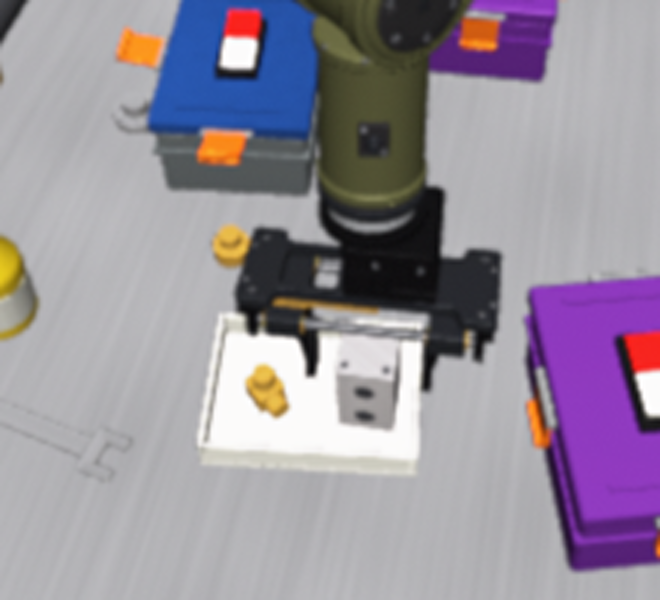

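View pics/w14.png

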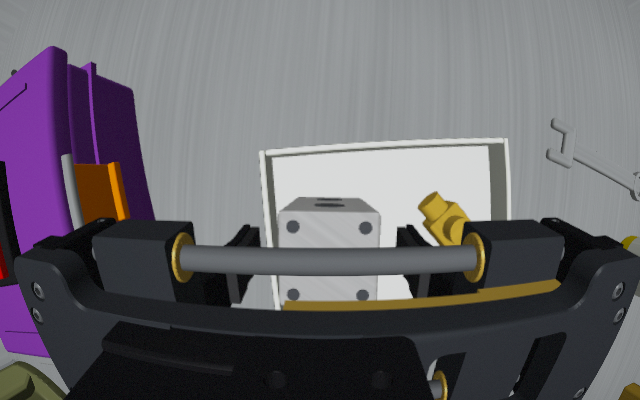

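The block stands upright in the empty half at side crop (368,385), clear of the elbow at (267,388). I'll retreat upward and go to the left clip, shutting the fingers.

```bash
python3 -m pendant '[[[0,0,0],[0.005,0,-0.03],-1],[[0,0,0],[0.0085,0,-0.05],-1],[[0,0,0],[0.0103,0,-0.0595],1],[[0,0,0],[0.0103,0,-0.0595],1],[[0,-10,0],[0,0,0],1],[[0,0,-3.4],[0,0,0],1],[[0,0,0],[0,0,0],1]]' 30
python3 - <<'E'
from h import *
d=grab('wrist','w15')
from scipy.spatial.transform import Rotation as Ro
s=monitor.get_state(); R=Ro.from_rotvec(s['tool_rot']).as_matrix(); print(R.round(3),s['joint_positions'].round(2))
C=np.array([.572,.067]); th=np.deg2rad(7.4); B=np.array([[np.cos(th),-np.sin(th)],[np.sin(th),np.cos(th)]])
T=np.r_[C+B@[0,.126],.11]; print(T, (R.T@(T-s['position'])).round(4))
E
```

```text
time: 17.15
position: [0.3887, 0.3548, 0.2157]
tool_rot: [-2.052, -2.347, -0.011]
ft_force: [0.2, 0.2, -0.8]
grip_width: 0.519
[[-0.132  0.991 -0.013]
 [ 0.991  0.132  0.021]
 [ 0.022 -0.01  -1.   ]] [ 0.35  0.18 -1.22  1.69  0.14  1.39 -0.76]
[0.55577175 0.19195057 0.11      ] [-0.1852  0.145   0.1   ]
```

View pics/w15.png

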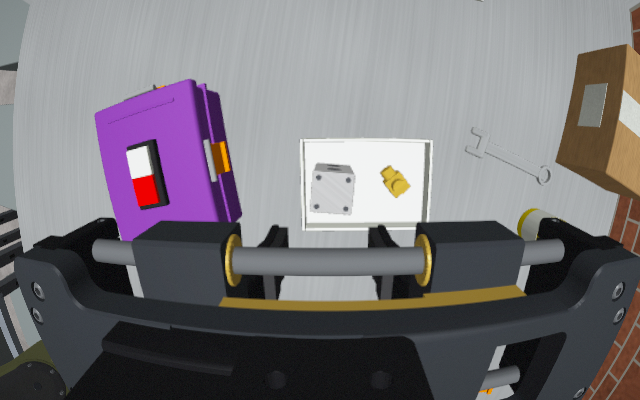

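The tray holds the block at (332,190) and the elbow at (395,182), both fine. Next is the left clip.

```bash
python3 -m pendant '[[[0,0,0],[-0.037,0.029,0],1],[[0,0,0],[-0.037,0.029,0],1],[[0,0,0],[-0.037,0.029,0],1],[[0,0,0],[-0.037,0.029,0],1],[[0,0,0],[-0.037,0.029,0.03],1],[[0,0,0],[0,0,0.04],1],[[0,0,0],[0,0,0],1]]' 30
cat > tgt.py <<'E'
import sys
from h import *
from scipy.spatial.transform import Rotation as Ro
C=np.array([.572,.067]); th=np.deg2rad(7.4); B=np.array([[np.cos(th),-np.sin(th)],[np.sin(th),np.cos(th)]])
s=monitor.get_state(); R=Ro.from_rotvec(s['tool_rot']).as_matrix()
# real fingertip centre = TCP + R@(-.003,-.001,-.038); args: box x, box y, real tip z
p=s['position']+R@np.array([-.003,-.001,-.038]); print('real tip box',(B.T@(p[:2]-C)).round(4),'z',p[2].round(4),'tilt x,y',R[2,:2].round(3),'yaw',np.degrees(np.arctan2(R[1,0],R[0,0])).round(1),'F',s['ft_force'].round(1),'t',s['time'],'w',s['grip_width'].round(2),'q',s['joint_positions'].round(2))
a=list(map(float,sys.argv[1:]))
for i in range(0,len(a),3):
    T=np.r_[C+B@a[i:i+2],a[i+2]]; print('shift to',a[i:i+3],(R.T@(T-p)).round(4))
E
python3 tgt.py 0 .123 .13 0 .123 .07
python3 - <<'E'
from h import *
d=grab('wrist','w16')
d=grab('side','s16'); cv2.imwrite('pics/s16c.png',cv2.resize(d['color'][120:290,200:400,::-1],None,fx=3.5,fy=3.5,interpolation=cv2.INTER_CUBIC))
E
```

```text
time: 18.08
position: [0.5544, 0.1895, 0.1375]
tool_rot: [-2.054, -2.342, -0.003]
ft_force: [-0.5, 0.5, 0.2]
grip_width: 0.004Traceback (most recent call last):
  File "tgt.py", line 7, in <module>
    p=s['position']+R@np.array([-.003,-.001,-.038]); print('real tip box',(B.T@(p[:2]-C)).round(4),'z',p[2].round(4),'tilt x,y',R[2,:2].round(3),'yaw',np.degrees(np.arctan2(R[1,0],R[0,0])).round(1),'F',s['ft_force'].round(1),'t',s['time'],'w',s['grip_width'].round(2),'q',s['joint_positions'].round(2))
                                                                                                                                                                                                                                                   ^^^^^^^^^^^^^^^^^^^^^
AttributeError: 'float' object has no attribute 'round'
```

View pics/s16c.png

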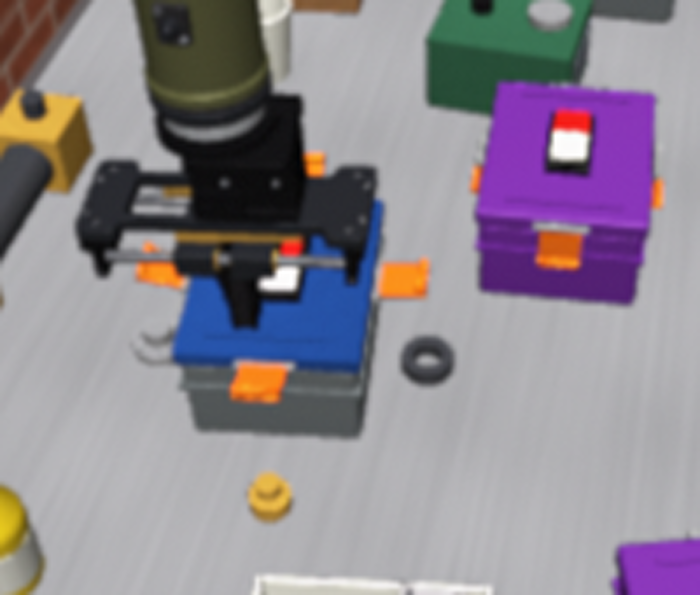

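View pics/w16.png

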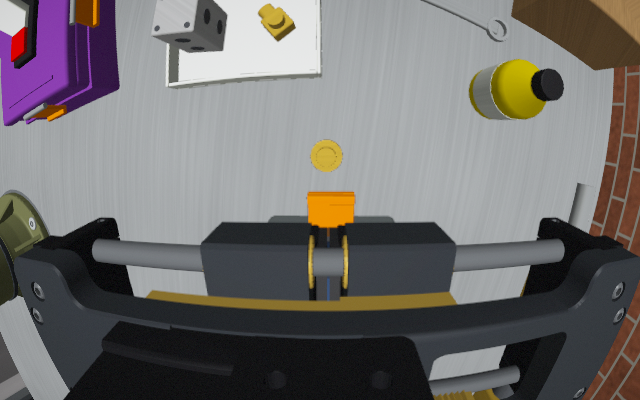

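```bash
sed -i "s/s\['grip_width'\].round(2)/round(s['grip_width'],2)/" tgt.py; python3 tgt.py 0 .123 .13 0 .123 .07
python3 - <<'E'
from h import *
d=load('w16')
for u,v,z in [(309,193,.113),(354,193,.113)]: 
    p=wplane(d,u,v,z); print(p, np.linalg.inv(np.array([[.9917,-.1288],[.1288,.9917]]))@(p[:2]-[.572,.067]))
E
```

```text
real tip box [-0.      0.1223] z 0.1794 tilt x,y [ 0.022 -0.009] yaw 97.6 F [-0.  -0.1  0.2] t 18.175 w 0.0 q [ 0.48  0.4  -1.05  1.64  0.33  1.31 -0.49]
shift to [0.0, 0.123, 0.13] [-0.0004  0.0005  0.0494]
shift to [0.0, 0.123, 0.07] [-0.0018  0.001   0.1094]
[0.53809589 0.20185377 0.113     ] [-0.0162526   0.13809328]
[0.57122968 0.20629309 0.113     ] [0.01717602 0.13822811]
```

Geometry fits: the clip tip is at y_box = 0.138, which is 98 + 40 mm. I'll push down.

```bash
python3 -m pendant '[[[0,0,0],[0,0,0.03],1],[[0,0,0],[0,0,0.025],1],[[0,0,0],[-0.001,0,0.018],1],[[0,0,0],[-0.0005,0,0.018],1],[[0,0,0],[0,0,0.018],1],[[0,0,0],[0,0,0],1]]' 30
python3 tgt.py 0 .14 .07 0 .14 .055 0 .115 .057
python3 - <<'E'
from h import *
d=grab('wrist','w17')
d=grab('side','s17'); cv2.imwrite('pics/s17c.png',cv2.resize(d['color'][150:290,220:380,::-1],None,fx=4.2,fy=4.2,interpolation=cv2.INTER_CUBIC))
E
```

```text
time: 18.92
position: [0.5571, 0.1881, 0.0317]
tool_rot: [-2.06, -2.348, -0.005]
ft_force: [-0.3, -6.6, 10.5]
grip_width: 0.005
real tip box [0.0002 0.1184] z 0.0697 tilt x,y [ 0.016 -0.009] yaw 97.5 F [-0.3 -6.6 10.5] t 18.925 w 0.0 q [ 0.42  0.51 -0.98  1.75  0.44  1.13 -0.56]
shift to [0.0, 0.14, 0.07] [ 0.0216 -0.0002  0.    ]
shift to [0.0, 0.14, 0.055] [ 0.0213 -0.0001  0.015 ]
shift to [0.0, 0.115, 0.057] [-0.0036 -0.0001  0.0126]
```

View pics/s17c.png

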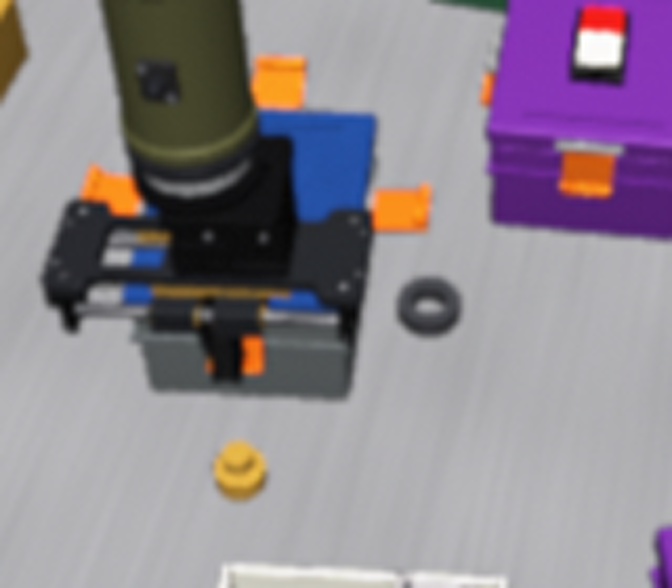

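```bash
python3 -m pendant '[[[0,0,0],[0.022,0,0],1],[[0,0,0],[0,0,0.014],1],[[0,0,0],[-0.016,0,0],1],[[0,0,0],[-0.008,0,0],1],[[0,0,0],[0,0,0],1]]' 30
python3 tgt.py 0 .113 .057
```

```text
time: 19.65
position: [0.556, 0.1885, 0.0171]
tool_rot: [-2.057, -2.344, -0.01]
ft_force: [0.1, -0.0, -0.2]
grip_width: 0.003
real tip box [-0.0009  0.1188] z 0.055 tilt x,y [ 0.021 -0.01 ] yaw 97.5 F [ 0.1 -0.  -0.2] t 19.65 w 0.0 q [ 0.42  0.53 -0.97  1.77  0.45  1.11 -0.57]
shift to [0.0, 0.113, 0.057] [-0.0057  0.0008 -0.0021]
```

```bash
python3 -m pendant '[[[0,0,0],[-0.004,0,-0.002],1],[[0,0,0],[0,0,0],1]]' 30
python3 -m pendant '[[[0,0,0],[-0.003,0,0],1],[[0,0,0],[0,0,0],1]]' 30
python3 tgt.py
```

```text
time: 19.9
position: [0.5563, 0.1864, 0.0196]
tool_rot: [-2.054, -2.347, -0.012]
ft_force: [0.0, -0.3, 0.6]
grip_width: 0.005
time: 20.15
position: [0.5564, 0.1851, 0.0195]
tool_rot: [-2.052, -2.347, -0.014]
ft_force: [-0.2, 2.3, 0.1]
grip_width: 0.005
real tip box [-0.0009  0.1152] z 0.0574 tilt x,y [ 0.024 -0.009] yaw 97.7 F [-0.2  2.3  0.1] t 20.15 w 0.01 q [ 0.43  0.52 -0.97  1.77  0.45  1.11 -0.55]
```

```bash
python3 -m pendant '[[[0,0,0],[-0.003,0,0],1],[[0,0,0],[0,0,0],1]]' 30
python3 -m pendant '[[[0,0,0],[-0.002,0,0],1],[[0,0,0],[0,0,0],1]]' 30
python3 tgt.py
```

```text
time: 20.4
position: [0.5563, 0.1849, 0.0195]
tool_rot: [-2.049, -2.347, -0.019]
ft_force: [0.1, 7.7, -1.5]
grip_width: 0.008
time: 20.65
position: [0.5563, 0.1849, 0.0196]
tool_rot: [-2.046, -2.347, -0.022]
ft_force: [0.4, 11.8, -2.5]
grip_width: 0.006
real tip box [-0.001   0.1147] z 0.0575 tilt x,y [ 0.03  -0.008] yaw 97.8 F [ 0.4 11.8 -2.5] t 20.65 w 0.01 q [ 0.44  0.52 -0.98  1.77  0.44  1.1  -0.54]
```

Firm stop at 0.1148, as predicted (0.1155), so the left clip is closed. I'll back off and raise, test the wrist direction and look.

```bash
python3 -m pendant '[[[0,0,0],[0.025,0,0],1],[[0,0,0],[0,0,-0.06],1],[[0,0,0],[0,0,-0.06],1],[[0,0,10.5],[0,0,0],1],[[0,0,10.5],[0,0,0],1]]' 30
python3 tgt.py -.103 0 .17
python3 - <<'E'
from h import *
d=grab('side','s18'); cv2.imwrite('pics/s18c.png',cv2.resize(d['color'][150:290,220:380,::-1],None,fx=4.2,fy=4.2,interpolation=cv2.INTER_CUBIC))
E
```

```text
time: 21.28
position: [0.5558, 0.2001, 0.1404]
tool_rot: [-2.454, -1.926, -0.005]
ft_force: [-0.1, -0.1, -0.1]
grip_width: 0.002
real tip box [-0.0006  0.1309] z 0.1784 tilt x,y [ 0.016 -0.015] yaw 76.2 F [-0.1 -0.1 -0.1] t 21.275 w 0.0 q [ 0.42  0.38 -0.98  1.64  0.3   1.3  -0.85]
shift to [-0.103, 0.0, 0.17] [-0.1591 -0.0482  0.0066]
```

View pics/s18c.png

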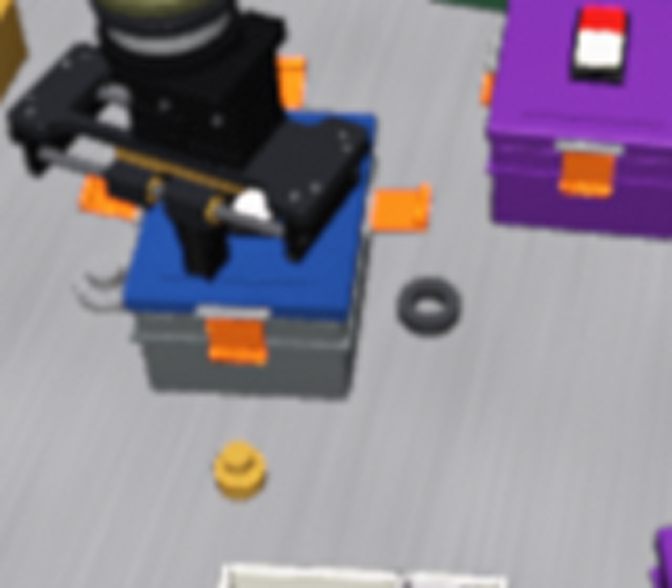

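The left clip lies flat at (237,340). Turning the wrist the other way keeps joint 7 near its middle.

```bash
python3 -m pendant '[[[0,0,-10.6],[0,0,0],1],[[0,0,-10.6],[0,0,0],1],[[0,0,-10.6],[0,0,0],1],[[0,0,-10.6],[0,0,0],1],[[0,0,-10.6],[0,0,0],1],[[0,0,-10.6],[0,0,0],1],[[0,0,-10.6],[0,0,0],1],[[0,0,-10.6],[0,0,0],1]]' 30
python3 -m pendant '[[[0,0,-10.6],[0,0,0],1],[[0,0,-10.6],[0,0,0],1],[[0,0,-5],[0,0,0],1],[[0,0,0],[0,0,0],1]]' 30
python3 tgt.py -.103 0 .17 -.103 .13 .178
```

```text
time: 22.32
position: [0.5553, 0.2001, 0.1393]
tool_rot: [-0.492, -3.087, -0.027]
ft_force: [0.4, 0.6, 1.0]
grip_width: 0.009
time: 22.82
position: [0.5553, 0.2003, 0.1393]
tool_rot: [0.209, -3.123, -0.033]
ft_force: [-0.9, -0.2, -0.2]
grip_width: 0.003
real tip box [0.004  0.1326] z 0.1772 tilt x,y [0.01  0.022] yaw -172.3 F [-0.9 -0.2 -0.2] t 22.825 w 0.0 q [ 0.61  0.58 -1.33  1.63  0.54  1.38  0.92]
shift to [-0.103, 0.0, 0.17] [ 0.1075 -0.1323  0.0055]
shift to [-0.103, 0.13, 0.178] [ 0.107  -0.0021  0.0003]
```

```bash
python3 -m pendant '[[[0,0,0],[0.01,-0.044,0],1],[[0,0,0],[0.01,-0.044,0],1],[[0,0,0],[0.01,-0.044,0],1]]' 30
python3 tgt.py -.103 0 .17
```

```text
time: 23.2
position: [0.5427, 0.0645, 0.1368]
tool_rot: [0.208, -3.123, -0.032]
ft_force: [0.8, -1.2, 0.1]
grip_width: 0.006
real tip box [-0.026  -0.0005] z 0.1747 tilt x,y [0.01  0.021] yaw -172.4 F [ 0.8 -1.2  0.1] t 23.2 w 0.01 q [ 0.94  0.45 -1.35  1.74  0.43  1.33  1.21]
shift to [-0.103, 0.0, 0.17] [0.077  0.0006 0.0055]
```

Joint 3 has drifted to -1.35, close to its -1.38 limit. There's plenty of time, so I'll turn the wrist back the other way, to the half-turn equivalent.

```bash
python3 -m pendant '[[[0,0,10.6],[0,0,0],1],[[0,0,10.6],[0,0,0],1],[[0,0,10.6],[0,0,0],1],[[0,0,10.6],[0,0,0],1],[[0,0,10.6],[0,0,0],1],[[0,0,10.6],[0,0,0],1],[[0,0,10.6],[0,0,0],1],[[0,0,10.6],[0,0,0],1]]' 30
python3 tgt.py -.103 0 .17
python3 -m pendant '[[[0,0,10.6],[0,0,0],1],[[0,0,10.6],[0,0,0],1],[[0,0,10.6],[0,0,0],1],[[0,0,10.6],[0,0,0],1],[[0,0,10.6],[0,0,0],1],[[0,0,10.6],[0,0,0],1],[[0,0,10.6],[0,0,0],1],[[0,0,10.6],[0,0,0],1]]' 30
python3 tgt.py -.103 0 .17
```

```text
time: 24.2
position: [0.5428, 0.0659, 0.137]
tool_rot: [-1.954, -2.432, -0.012]
ft_force: [-0.1, 0.4, 0.1]
grip_width: 0.008
real tip box [-0.0294 -0.0012] z 0.1749 tilt x,y [ 0.022 -0.008] yaw 102.4 F [-0.1  0.4  0.1] t 24.2 w 0.01 q [ 0.75  0.28 -1.04  1.74  0.23  1.27 -0.13]
shift to [-0.103, 0.0, 0.17] [ 0.0075 -0.0732  0.0057]
time: 25.2
position: [0.5428, 0.066, 0.1369]
tool_rot: [-3.083, -0.479, 0.015]
ft_force: [0.0, -0.2, 0.0]
grip_width: 0.008
real tip box [-0.0318  0.0024] z 0.175 tilt x,y [-0.006 -0.023] yaw 17.7 F [ 0.  -0.2  0. ] t 25.2 w 0.01 q [ 0.57  0.22 -0.81  1.74  0.14  1.25 -1.54]
shift to [-0.103, 0.0, 0.17] [-0.0704 -0.0102  0.0056]
```

```bash
python3 -m pendant '[[[0,0,0],[-0.035,-0.005,0],1],[[0,0,0],[-0.035,-0.005,0],1],[[-1.3,0,10.3],[0,0,0],1],[[0,0,0],[0,0,0],1]]' 30
python3 tgt.py -.103 0 .07
python3 - <<'E'
from h import *
grab('wrist','w19')
E
```

```text
time: 25.7
position: [0.4731, 0.0542, 0.1379]
tool_rot: [3.132, 0.215, -0.011]
ft_force: [-0.1, -0.3, 0.0]
grip_width: 0.006
real tip box [-0.1025  0.0011] z 0.1759 tilt x,y [-0.007  0.002] yaw 7.9 F [-0.1 -0.3  0. ] t 25.7 w 0.01 q [ 0.65  0.02 -0.83  1.9   0.02  1.23 -1.61]
shift to [-0.103, 0.0, 0.07] [0.0002 0.0009 0.1059]
```

View pics/w19.png

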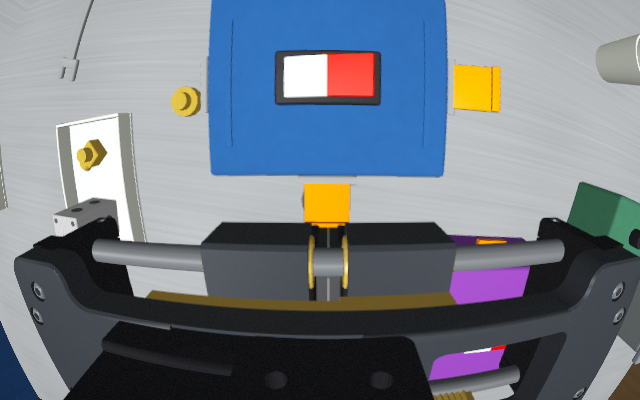

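The fingers are centred over the near clip at (327,205). I'll push down, then out, down and in.

```bash
python3 -m pendant '[[[0,0,0],[0,0.001,0.03],1],[[0,0,0],[0,0,0.022],1],[[0,0,0],[0,0,0.018],1],[[0,0,0],[0,0,0.018],1],[[0,0,0],[0,0,0.018],1],[[0,0,0],[0,0,0],1]]' 30
python3 tgt.py -.122 0 .07 -.122 0 .057 -.1 0 .057
```

```text
time: 26.5
position: [0.4736, 0.0533, 0.0309]
tool_rot: [-3.134, -0.213, 0.01]
ft_force: [-0.7, 0.2, 0.6]
grip_width: 0.009
real tip box [-1.021e-01  1.000e-04] z 0.069 tilt x,y [-0.006 -0.   ] yaw 7.8 F [-0.7  0.2  0.6] t 26.5 w 0.01 q [ 0.61  0.17 -0.82  2.02  0.15  1.01 -1.72]
shift to [-0.122, 0.0, 0.07] [-0.0199 -0.0001 -0.0009]
shift to [-0.122, 0.0, 0.057] [-0.0198 -0.0001  0.0121]
shift to [-0.1, 0.0, 0.057] [0.0022 0.0001 0.0119]
```

```bash
python3 -m pendant '[[[0,0,0],[-0.022,0,0],1],[[0,0,0],[0,0,0.013],1],[[0,0,0],[0.016,0,0],1],[[0,0,0],[0.007,0,0],1],[[0,0,0],[0.004,0,0],1],[[0,0,0],[0,0,0],1]]' 30
python3 tgt.py
python3 -m pendant '[[[0,0,0],[0.003,0,0],1],[[0,0,0],[0,0,0],1]]' 30
python3 tgt.py
```

```text
time: 27.25
position: [0.4756, 0.0536, 0.0176]
tool_rot: [3.134, 0.212, -0.019]
ft_force: [-3.7, -0.8, -0.5]
grip_width: 0.007
real tip box [-0.0998  0.0001] z 0.0556 tilt x,y [-0.012  0.   ] yaw 7.7 F [-3.7 -0.8 -0.5] t 27.25 w 0.01 q [ 0.6   0.21 -0.82  2.02  0.18  1.   -1.75]
time: 27.5
position: [0.4759, 0.0535, 0.0174]
tool_rot: [3.132, 0.212, -0.027]
ft_force: [-10.6, -1.2, 6.6]
grip_width: 0.007
real tip box [-0.0994  0.    ] z 0.0555 tilt x,y [-0.017  0.001] yaw 7.7 F [-10.6  -1.2   6.6] t 27.5 w 0.01 q [ 0.59  0.22 -0.82  2.02  0.19  1.   -1.75]
```

View verify.

```bash
sed -i 's/\[-.003,-.001,-.038\]/[0,0,-.038]/' tgt.py; python3 -m pendant '[[[0,0,0],[-0.025,0,0],1],[[0,0,0],[0,0,-0.06],1],[[0,0,0],[0,0,-0.06],1],[[0,1,0],[0,0,0],1]]' 30
python3 tgt.py .102 0 .176
python3 - <<'E'
from h import *
grab('wrist','w20')
E
```

```text
time: 28.0
position: [0.4616, 0.0514, 0.1438]
tool_rot: [3.132, 0.212, 0.034]
ft_force: [0.5, -0.4, 0.2]
grip_width: 0.01
real tip box [-0.1123 -0.0011] z 0.1818 tilt x,y [0.022 0.003] yaw 7.7 F [ 0.5 -0.4  0.2] t 28.0 w 0.01 q [ 0.71 -0.05 -0.84  1.94 -0.04  1.21 -1.56]
shift to [0.102, 0.0, 0.176] [2.141e-01 1.000e-04 1.040e-02]
```

View pics/w20.png

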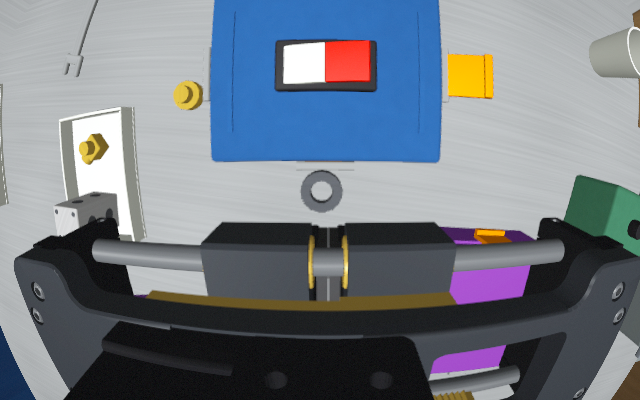

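The near clip is down (hidden under the lid edge) and the bearing at (321,190) is untouched. Now the far clip.

```bash
python3 -m pendant '[[[0,-1.2,0],[0.043,0,0],1],[[0,0,0],[0.043,0,0],1],[[0,0,0],[0.043,0,0],1],[[0,0,0],[0.043,0,0],1],[[0,0,0],[0.042,0,0],1],[[0,0,0],[0,0,0],1]]' 30
python3 tgt.py .102 0 .07
python3 - <<'E'
from h import *
grab('wrist','w21')
E
```

```text
time: 28.8
position: [0.6694, 0.0803, 0.1335]
tool_rot: [-3.133, -0.212, 0.023]
ft_force: [-0.8, -0.1, 0.4]
grip_width: 0.001
real tip box [0.0989 0.0005] z 0.1715 tilt x,y [-0.015 -0.002] yaw 7.7 F [-0.8 -0.1  0.4] t 28.8 w 0.0 q [ 0.42  0.54 -0.82  1.42  0.39  1.37 -1.85]
shift to [0.102, 0.0, 0.07] [0.0046 0.0008 0.1014]
```

View pics/w21.png

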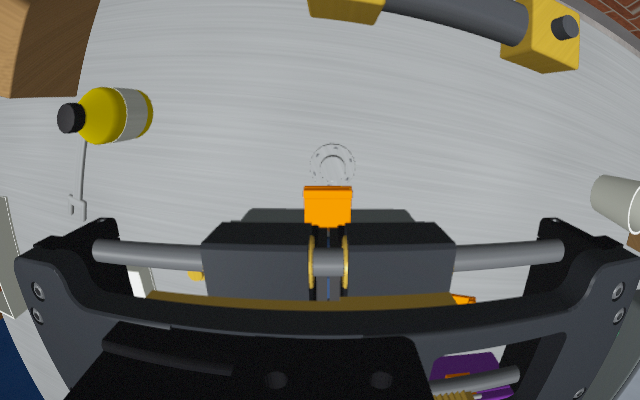

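The fingers are over the far clip at (328,205), with the flange at (332,160) beyond it and low. I'll push down.

```bash
python3 -m pendant '[[[0,0.8,0],[0.003,0.001,0.026],1],[[0,0,0],[0,0,0.022],1],[[0,0,0],[0,0,0.018],1],[[0,0,0],[0,0,0.018],1],[[0,0,0],[0,0,0.018],1],[[0,0,0],[0,0,0],1]]' 30
python3 tgt.py .122 0 .07 .122 0 .057 .1 0 .057
```

```text
time: 29.6
position: [0.6704, 0.0788, 0.0331]
tool_rot: [3.134, 0.212, -0.001]
ft_force: [-0.6, 0.9, 0.3]
grip_width: 0.003
real tip box [ 0.0991 -0.0009] z 0.0711 tilt x,y [-0. -0.] yaw 7.7 F [-0.6  0.9  0.3] t 29.6 w 0.0 q [ 0.41  0.61 -0.78  1.53  0.45  1.19 -1.89]
shift to [0.122, 0.0, 0.07] [ 0.0229 -0.0008  0.0011]
shift to [0.122, 0.0, 0.057] [ 0.0229 -0.0008  0.0141]
shift to [0.1, 0.0, 0.057] [ 0.0009 -0.0009  0.0141]
```

```bash
python3 -m pendant '[[[0,0,0],[0.024,-0.001,0],1],[[0,0,0],[0,0,0.014],1],[[0,0,0],[-0.016,0,0],1],[[0,0,0],[-0.006,0,0],1],[[0,0,0],[-0.003,0,0],1],[[0,0,0],[0,0,0],1]]' 30
python3 tgt.py
python3 -m pendant '[[[0,0,0],[-0.003,0,0],1],[[0,0,0],[0,0,0],1]]' 30
python3 tgt.py
```

```text
time: 30.35
position: [0.6705, 0.0796, 0.0214]
tool_rot: [3.134, 0.211, 0.004]
ft_force: [-0.8, 0.4, 0.4]
grip_width: 0.005
real tip box [ 0.0992 -0.0001] z 0.0594 tilt x,y [0.003 0.001] yaw 7.7 F [-0.8  0.4  0.4] t 30.35 w 0.01 q [ 0.4   0.62 -0.77  1.54  0.46  1.17 -1.9 ]
time: 30.6
position: [0.6684, 0.0795, 0.0214]
tool_rot: [-3.134, -0.211, -0.007]
ft_force: [2.6, 0.5, -1.3]
grip_width: 0.005
real tip box [ 0.0971 -0.    ] z 0.0594 tilt x,y [0.004 0.   ] yaw 7.7 F [ 2.6  0.5 -1.3] t 30.6 w 0.0 q [ 0.41  0.61 -0.78  1.55  0.46  1.16 -1.9 ]
```

```bash
python3 -m pendant '[[[0,0,0],[-0.004,0,0],1],[[0,0,0],[0,0,0],1]]' 30
python3 tgt.py
python3 -m pendant '[[[0,0,0],[0.026,0,0],1],[[0,0,0],[0,0,-0.06],1],[[0,0,0],[0,0,-0.06],1],[[0,0,-10.6],[0,0,0],1],[[0,0,-10.6],[0,0,0],1],[[0,0,-10.6],[0,0,0],1],[[0,0,-10.6],[0,0,0],1],[[0,0,-10.6],[0,0,0],1]]' 30
python3 -m pendant '[[[0,0,-10.6],[0,0,0],1],[[0,0,-10.6],[0,0,0],1],[[0,0,-10.6],[0,0,0],1],[[0,0,-5],[0,0,0],1],[[0,0,0],[0,0,0],1]]' 30
python3 tgt.py 0 -.123 .176 .09 -.09 .176
python3 - <<'E'
from h import *
grab('wrist','w22')
E
```

```text
time: 30.85
position: [0.6683, 0.0795, 0.0217]
tool_rot: [-3.133, -0.211, -0.02]
ft_force: [11.8, 2.0, -8.0]
grip_width: 0.004
real tip box [ 0.0966 -0.0001] z 0.0597 tilt x,y [ 0.013 -0.001] yaw 7.7 F [11.8  2.  -8. ] t 30.85 w 0.0 q [ 0.41  0.61 -0.78  1.56  0.45  1.15 -1.9 ]
time: 31.85
position: [0.6884, 0.0824, 0.1411]
tool_rot: [2.705, 1.596, 0.001]
ft_force: [0.4, 0.3, 1.0]
grip_width: 0.004
time: 32.48
position: [0.6886, 0.0824, 0.1409]
tool_rot: [2.071, 2.361, 0.002]
ft_force: [0.4, -1.1, 0.1]
grip_width: 0.002
real tip box [0.1175 0.0002] z 0.1789 tilt x,y [-0.     0.001] yaw 97.5 F [ 0.4 -1.1  0.1] t 32.475 w 0.0 q [ 0.55  0.68 -1.1   1.36  0.6   1.45 -0.4 ]
shift to [0.0, -0.123, 0.176] [-0.1231 -0.1177  0.0028]
shift to [0.09, -0.09, 0.176] [-0.0902 -0.0276  0.0029]
```

View pics/w22.png

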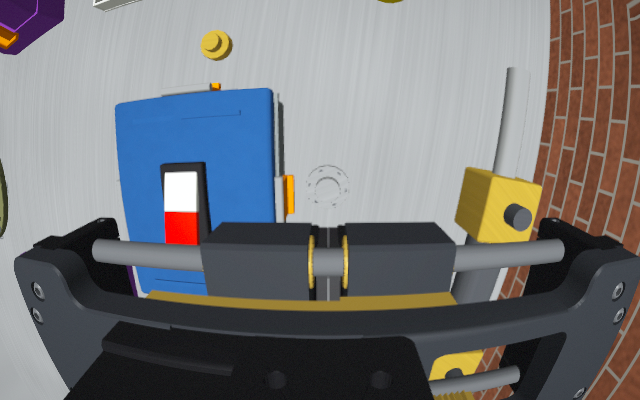

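Far clip stop was at 0.0966, symmetric with near (0.0965), so it's closed, and the flange is unmoved at (327,187). Now the right clip.

```bash
python3 -m pendant '[[[0,0,0],[-0.031,-0.0295,0],1],[[0,0,0],[-0.031,-0.0295,0],1],[[0,0,0],[-0.031,-0.0295,0],1],[[0,0,0],[-0.031,-0.0295,0],1],[[0,0,0],[0,0,0],1]]' 30
python3 tgt.py 0 -.123 .07
python3 - <<'E'
from h import *
grab('wrist','w23')
E
```

```text
time: 33.15
position: [0.5868, -0.0612, 0.1404]
tool_rot: [2.079, 2.352, -0.003]
ft_force: [0.5, -0.3, 0.2]
grip_width: 0.005
real tip box [-0.0019 -0.1289] z 0.1784 tilt x,y [-0.003  0.   ] yaw 97.0 F [ 0.5 -0.3  0.2] t 33.15 w 0.0 q [ 1.01  0.49 -1.23  1.64  0.48  1.35 -0.17]
shift to [0.0, -0.123, 0.07] [0.0062 0.0018 0.1084]
```

View pics/w23.png

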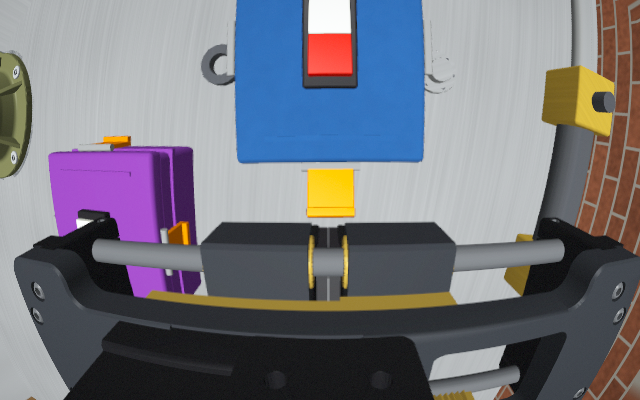

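```bash
python3 -m pendant '[[[0,0,0],[0.006,0.002,0.02],1],[[0,0,0],[0,0,0.02],1],[[0,0,0],[0,0,0.018],1],[[0,0,0],[0,0,0.018],1],[[0,0,0],[0,0,0.018],1],[[0,0,0],[0,0,0.014],1],[[0,0,0],[0,0,0],1]]' 30
python3 tgt.py 0 -.142 .07 0 -.12 .057
```

```text
time: 34.08
position: [0.5894, -0.0489, 0.0318]
tool_rot: [2.07, 2.363, 0.003]
ft_force: [0.5, -0.0, 0.1]
grip_width: 0.007
real tip box [ 0.0022 -0.1172] z 0.0698 tilt x,y [0.001 0.002] yaw 97.6 F [ 0.5 -0.   0.1] t 34.075 w 0.01 q [ 0.92  0.6  -1.14  1.75  0.58  1.18 -0.25]
shift to [0.0, -0.142, 0.07] [-0.0248 -0.0023 -0.0002]
shift to [0.0, -0.12, 0.057] [-0.0028 -0.0023  0.0128]
```

```bash
python3 -m pendant '[[[0,0,0],[-0.025,-0.002,0],1],[[0,0,0],[0,0,0.012],1],[[0,0,0],[0.015,0,0],1],[[0,0,0],[0.007,0,0],1],[[0,0,0],[0.003,0,0],1],[[0,0,0],[0,0,0],1]]' 30
python3 tgt.py
python3 -m pendant '[[[0,0,0],[0.003,0,0],1],[[0,0,0],[0,0,0],1]]' 30
python3 tgt.py
```

```text
time: 34.83
position: [0.5881, -0.049, 0.0213]
tool_rot: [2.068, 2.362, 0.004]
ft_force: [0.0, 0.5, 0.1]
grip_width: 0.005
real tip box [ 0.0009 -0.1171] z 0.0593 tilt x,y [-0.     0.003] yaw 97.6 F [0.  0.5 0.1] t 34.825 w 0.01 q [ 0.91  0.61 -1.13  1.76  0.6   1.16 -0.26]
time: 35.08
position: [0.5879, -0.0478, 0.0211]
tool_rot: [2.07, 2.359, 0.003]
ft_force: [-0.0, -1.5, -0.4]
grip_width: 0.011
real tip box [ 0.0009 -0.1159] z 0.0591 tilt x,y [-0.001  0.003] yaw 97.5 F [-0.  -1.5 -0.4] t 35.075 w 0.01 q [ 0.91  0.61 -1.13  1.76  0.6   1.16 -0.27]
```

```bash
python3 -m pendant '[[[0,0,0],[0.004,0,0],1],[[0,0,0],[0,0,0],1]]' 30
python3 tgt.py
python3 -m pendant '[[[0,0,0],[0.002,0,0],1],[[0,0,0],[0,0,0],1]]' 30
python3 tgt.py
python3 -m pendant '[[[0,0,0],[-0.026,0,0],1],[[0,0,0],[0,0,-0.06],1],[[0,0,0],[0,0,-0.06],1],[[0,0,0],[0,0,0],1]]' 30
python3 tgt.py 0 -.027 .16
python3 - <<'E'
from h import *
d=grab('wrist','w24')
d=grab('side','s24'); cv2.imwrite('pics/s24c.png',cv2.resize(d['color'][130:270,220:380,::-1],None,fx=4.2,fy=4.2,interpolation=cv2.INTER_CUBIC))
E
```

```text
time: 35.33
position: [0.5879, -0.0477, 0.0211]
tool_rot: [2.07, 2.354, -0.003]
ft_force: [0.7, -8.4, 0.2]
grip_width: 0.007
real tip box [ 0.0008 -0.1155] z 0.0591 tilt x,y [-0.006  0.003] yaw 97.4 F [ 0.7 -8.4  0.2] t 35.325 w 0.01 q [ 0.91  0.6  -1.13  1.76  0.6   1.16 -0.27]
time: 35.58
position: [0.5878, -0.0476, 0.0211]
tool_rot: [2.07, 2.352, -0.005]
ft_force: [1.9, -10.8, 1.1]
grip_width: 0.007
real tip box [ 0.0008 -0.1153] z 0.0591 tilt x,y [-0.008  0.003] yaw 97.3 F [  1.9 -10.8   1.1] t 35.575 w 0.01 q [ 0.91  0.6  -1.12  1.76  0.6   1.16 -0.28]
time: 36.08
position: [0.5931, -0.0653, 0.146]
tool_rot: [2.065, 2.357, 0.012]
ft_force: [-0.4, 0.1, -0.7]
grip_width: 0.005
real tip box [ 0.0034 -0.1339] z 0.184 tilt x,y [-0.001  0.011] yaw 97.5 F [-0.4  0.1 -0.7] t 36.075 w 0.01 q [ 1.01  0.5  -1.23  1.63  0.48  1.35 -0.15]
shift to [0.0, -0.027, 0.16] [ 0.107  -0.0034  0.0238]
```

View pics/w24.png

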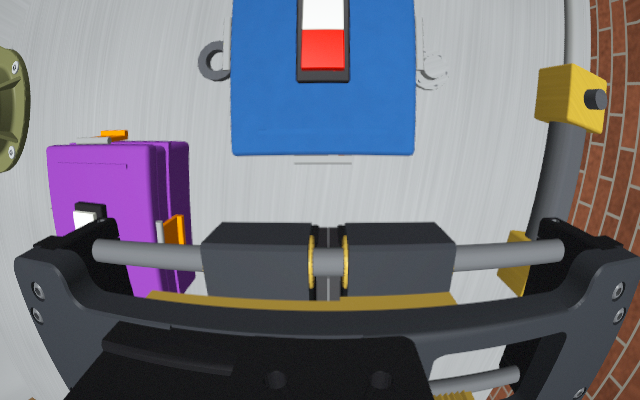

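View pics/s24c.png

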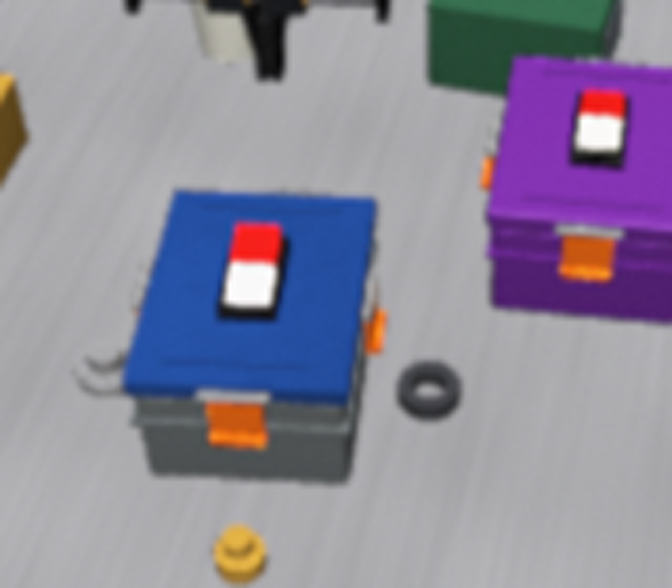

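All four clips look down. Before touching the vent I'll check them numerically: orange points in the box frame.

```bash
python3 - <<'E'
from h import *
C=np.array([.572,.067]); th=np.deg2rad(7.4); B=np.array([[np.cos(th),-np.sin(th)],[np.sin(th),np.cos(th)]])
t=grab('top','t24')
for n in ['s24','t24']:
    d=load(n); P=cloud(d); H,S,V=cv2.split(cv2.cvtColor(d['color'],cv2.COLOR_RGB2HSV))
    m=(H>5)&(H<20)&(S>190)&(V>80); q=P[m]; b=(q[:,:2]-C)@B; k=(np.abs(b[:,0])<.13)&(np.abs(b[:,1])<.15)&(q[:,2]>.04); b=b[k]; z=q[k,2]
    for nm,s in dict(near=b[:,0]<-.06,far=b[:,0]>.06,left=b[:,1]>.085,right=b[:,1]<-.085).items():
        if s.sum(): print(n,nm,s.sum(),'x',np.percentile(b[s,0],[3,97]).round(3),'y',np.percentile(b[s,1],[3,97]).round(3),'z',np.percentile(z[s],[3,97]).round(3))
cv2.imwrite('pics/t24c.png',cv2.resize(t['color'][115:255,190:400,::-1],None,fx=3.8,fy=3.8,interpolation=cv2.INTER_CUBIC))
E
```

```text
s24 near 23 x [-0.083 -0.076] y [-0.008  0.022] z [0.06  0.081]
s24 left 113 x [-0.016  0.017] y [0.1   0.108] z [0.06  0.089]
t24 near 22 x [-0.083 -0.078] y [-0.014  0.016] z [0.062 0.068]
```

View pics/t24c.png

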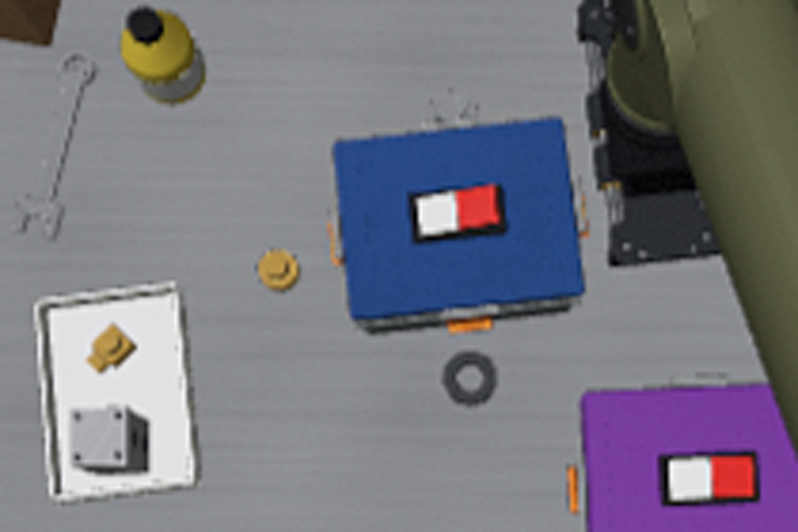

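All four clips lie flat: near and left lips stand 83–108 mm out, matching the closed geometry, with plates at z 0.06–0.09. From above, right and far show only under the lid edge. Now the vent's red end.

```bash
python3 -m pendant '[[[0,0,0],[0.054,-0.0017,0],1],[[0,0,0],[0.054,-0.0017,0],1],[[0,0,0],[0,0,0.03],1],[[0,0,0],[0,0,0],1]]' 30
python3 tgt.py 0 -.026 .128 0 -.026 .116
python3 - <<'E'
from h import *
d=grab('wrist','w25')
d=grab('side','s25'); cv2.imwrite('pics/s25c.png',cv2.resize(d['color'][130:270,220:380,::-1],None,fx=4.2,fy=4.2,interpolation=cv2.INTER_CUBIC))
E
```

```text
time: 36.72
position: [0.5696, 0.0395, 0.1077]
tool_rot: [-2.067, -2.362, 0.004]
ft_force: [0.1, 0.3, -0.0]
grip_width: 0.009
real tip box [-0.0058 -0.0269] z 0.1457 tilt x,y [ 0.    -0.004] yaw 97.6 F [ 0.1  0.3 -0. ] t 36.725 w 0.01 q [ 0.86  0.49 -1.23  1.72  0.48  1.28 -0.34]
shift to [0.0, -0.026, 0.128] [0.0009 0.0059 0.0177]
shift to [0.0, -0.026, 0.116] [0.0009 0.0059 0.0297]
```

View pics/s25c.png

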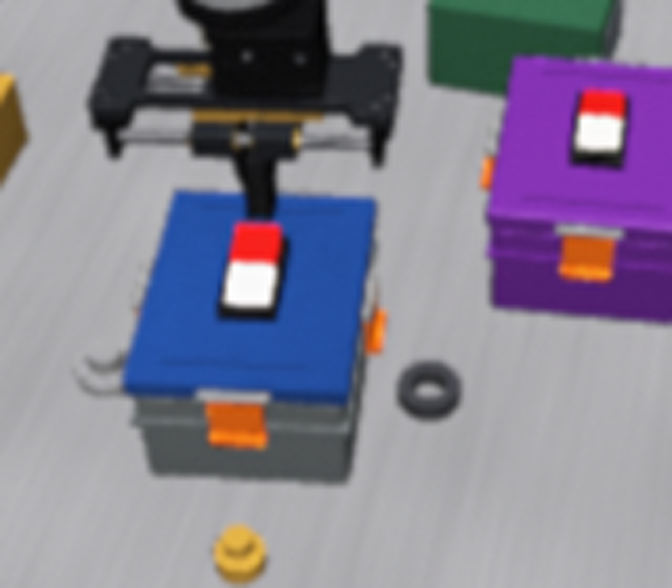

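View pics/w25.png

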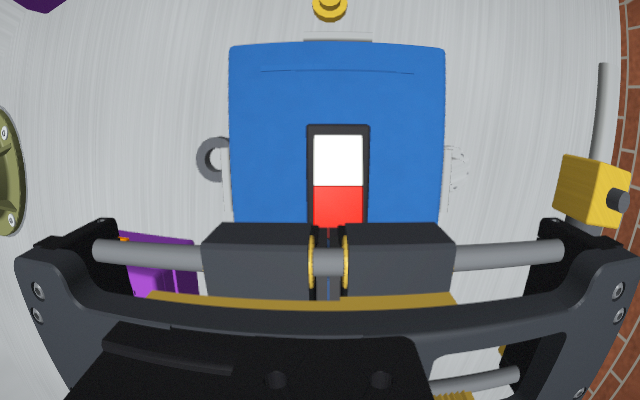

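```bash
python3 -m pendant '[[[0,0,0],[0.001,0.006,0.008],1],[[0,0,0],[0,0,0.008],1],[[0,0,0],[0,0,0.006],1],[[0,0,0],[0,0,0],1]]' 30
python3 tgt.py
python3 -m pendant '[[[0,0,0],[0,0,0.004],1],[[0,0,0],[0,0,0],1]]' 30
python3 tgt.py
```

```text
time: 37.33
position: [0.5776, 0.0415, 0.0882]
tool_rot: [2.071, 2.362, 0.002]
ft_force: [0.1, 0.3, 0.6]
grip_width: 0.001
real tip box [ 0.0023 -0.026 ] z 0.1262 tilt x,y [0.    0.001] yaw 97.5 F [0.1 0.3 0.6] t 37.325 w 0.0 q [ 0.83  0.52 -1.2   1.73  0.51  1.25 -0.36]
time: 37.58
position: [0.5779, 0.0416, 0.0846]
tool_rot: [2.07, 2.362, 0.002]
ft_force: [-0.1, 1.2, -0.0]
grip_width: 0.006
real tip box [ 0.0025 -0.0259] z 0.1226 tilt x,y [-0.     0.002] yaw 97.5 F [-0.1  1.2 -0. ] t 37.575 w 0.01 q [ 0.83  0.52 -1.2   1.73  0.51  1.25 -0.37]
```

```bash
python3 -m pendant '[[[0,0,0],[0,0,0.003],1],[[0,0,0],[0,0,0],1]]' 30
python3 -m pendant '[[[0,0,0],[0,0,0.003],1],[[0,0,0],[0,0,0],1]]' 30
python3 tgt.py
python3 - <<'E'
from h import *
d=grab('side','s26'); cv2.imwrite('pics/s26c.png',cv2.resize(d['color'][150:250,240:340,::-1],None,fx=6,fy=6,interpolation=cv2.INTER_CUBIC))
E
```

```text
time: 37.83
position: [0.5784, 0.0418, 0.0824]
tool_rot: [2.069, 2.361, 0.003]
ft_force: [0.1, 0.5, 3.6]
grip_width: 0.006
time: 38.08
position: [0.5786, 0.0419, 0.0817]
tool_rot: [2.069, 2.36, 0.002]
ft_force: [-6.6, -1.6, 18.1]
grip_width: 0.005
real tip box [ 0.0032 -0.0257] z 0.1197 tilt x,y [-0.002  0.003] yaw 97.5 F [-6.6 -1.6 18.1] t 38.075 w 0.01 q [ 0.82  0.52 -1.2   1.73  0.51  1.24 -0.37]
```

View pics/s26c.png

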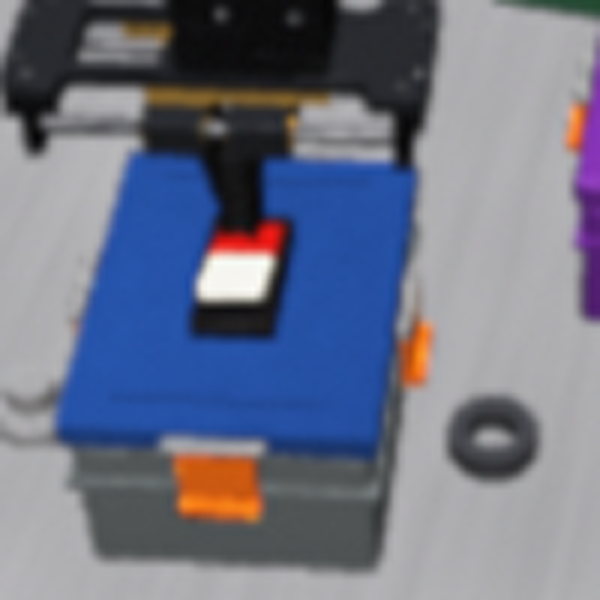

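The white end now stands up at (235,280) with the housing showing beneath it, and force rose to 18 N at a firm stop, so the rocker has snapped over. I'll lift off and verify.

```bash
python3 -m pendant '[[[0,0,0],[0,0,-0.02],1],[[0,0,0],[0,0,-0.06],1],[[0,0,0],[-0.05,0,-0.06],1],[[0,0,0],[-0.06,0,0],1],[[0,0,0],[-0.06,0,0],1],[[0,0,0],[-0.06,0,0],1],[[0,0,0],[0,0,0],1]]' 30
python3 - <<'E'
from h import *
C=np.array([.572,.067]); th=np.deg2rad(7.4); B=np.array([[np.cos(th),-np.sin(th)],[np.sin(th),np.cos(th)]])
for n in ['side','top','wrist']:
    d=grab(n,n+'F')
    if n=='wrist': continue
    P=cloud(d); H,S,V=cv2.split(cv2.cvtColor(d['color'],cv2.COLOR_RGB2HSV)); b=(P[:,:,:2]-C)@B
    ins=(np.abs(b[:,:,0])<.012)&(np.abs(b[:,:,1])<.04)&(P[:,:,2]>.1)
    for nm,m in dict(red=ins&((H<6)|(H>175))&(S>150),white=ins&(S<60)&(V>150)).items():
        if m.sum()>5: print(n,nm,m.sum(),'y',np.median(b[m][:,1]).round(4),'z',np.median(P[m][:,2]).round(4))
d=load('sideF'); cv2.imwrite('pics/sFc.png',cv2.resize(d['color'][130:350,190:370,::-1],None,fx=3,fy=2.7,interpolation=cv2.INTER_CUBIC))
d=load('topF'); cv2.imwrite('pics/tFc.png',cv2.resize(d['color'][115:255,190:400,::-1],None,fx=3.8,fy=3.8,interpolation=cv2.INTER_CUBIC))
E
```

```text
time: 39.0
position: [0.6064, -0.1847, 0.2059]
tool_rot: [2.083, 2.349, 0.001]
ft_force: [-0.2, 1.0, -0.3]
grip_width: 0.005
side red 40 y -0.018 z 0.1156
side white 60 y 0.0225 z 0.126
top red 77 y -0.0162 z 0.1178
top white 85 y 0.0172 z 0.1264
```

View pics/sFc.png

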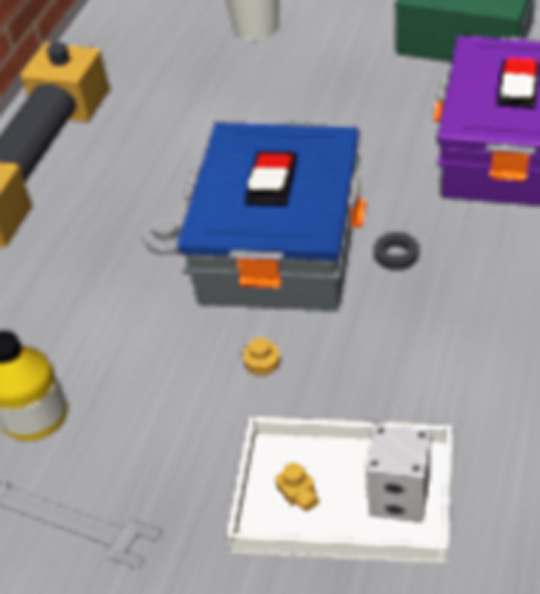

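View pics/tFc.png

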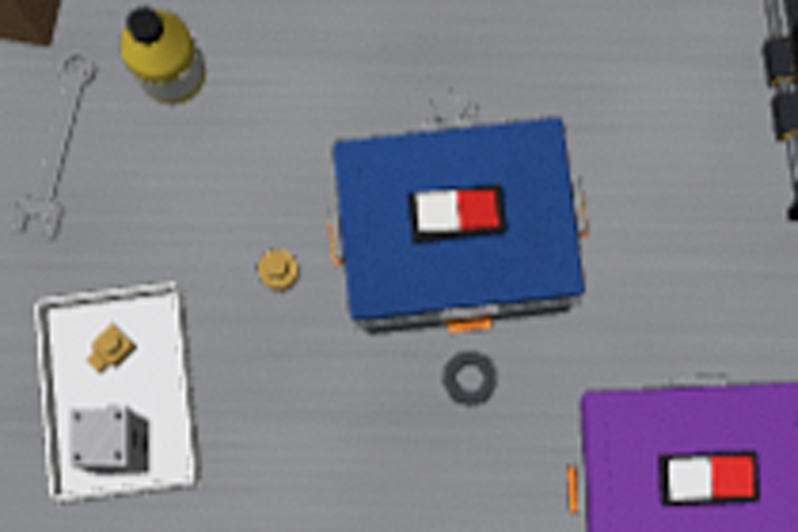

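View pics/wristF.png

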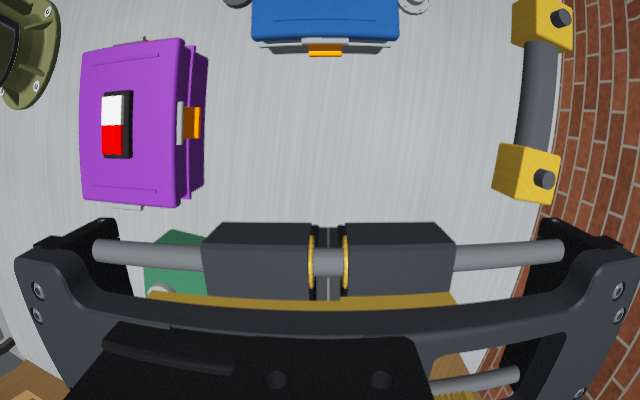

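The red end sits at 0.116 and the white end at 0.126, so the vent is shut. The right clip hangs flat at (325,53) in the wrist view. The block is upright in the tray, the other things are in place, and the arm is clear. Handing in.

```bash
python3 - <<'E'
from bench import order
print(order.close_job())
E
```

```text
the job is handed in; nothing more can be done
None
```

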